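# Snap a coolant-hose plug home with the assembly pliers

### The job

The hose assembly pliers are held in the bench vice with a coolant-hose end in one jaw: take the orange plug from its black rack, lay it in the pliers' cradle, nose towards the blue socket, and let go. Then, with the pliers and not by pushing the plug with the gripper, press the free red handle slowly towards the one in the vice until the plug clicks in and just sits home on its rubber seal; never push on the pliers with more than 26 N, and stop as soon as it sits, because squeezing on crushes the seal. Finally let the pliers spring fully open again, and leave the things lying about where they are.

Things in the scene. Friction and masses are not known exactly. Their poses are not given: they have to be found in the camera images.
- pliers: steel pliers lying flat on the bench, held in a small green vice, fixed; placed and turned (yaw within 0.25) differently each time. Origin on the vertical hinge axis at bench height. In its frame the jaws lie to +y, the handles to -y. The arms are flat bars 26 to 52 mm above the bench; hinge bolt 60 mm high. Fixed jaw (-x side): socket and cradle; moving jaw (+x side): post and brass pad.
- vice (a point): middle of the top of the green vice, 61 mm high, pliers' axes. The pliers' fixed handle runs under this point along y, gripped by the vice; the vice's face on the moving handle's side is 31 mm from here towards -x.
- cradle (a point): aluminium V cradle in front of the socket's mouth, 41 mm long along x, open at the top, upper edges 81 mm high, 31 mm wide outside. Point: on the axis of a plug lying in it, 85 mm high, mid-length of the V (20.5 mm from the mouth); pliers' axes. The brass pad's face on the moving jaw stands 80 to 108 mm from the mouth when open: its screw is set differently each time, unreported.
- socket_mouth (a point): centre of the round mouth of the blue socket (35 mm outside, 26 mm bore, axis 85 mm high); its x axis points out of the mouth along the bore and cradle (pliers' axes). Four spring catches sit 12 mm inside and spread (orange pins) as the plug passes; 27 mm inside is a springy rubber seal. The moving jaw's post is 102 mm high.
- handle (a joint): angle of the moving handle, rad: 0 = sprung open, grows as it is pressed closed (anticlockwise from above about the pliers' origin); hinge stop 0.76. A return spring gives about 1.3 N at the press point when open, 3.5 N closed. The click comes at an unknown angle between 0.28 and 0.65, depending on the pad's screw.
- handle_press (a point): where to press the moving handle: centre of its red sleeve, 190 mm from the hinge axis, 41 mm high; moves with it. The sleeve is a straight bar 18 mm across, 22 mm tall (30 to 52 mm up, free space under it), pointing straight away from the hinge; at angle 0 it points 0.58 rad from the pliers' -y towards -x. Press its side facing away from the vice, square to the bar, towards the vice.
- plug: orange plastic plug, round, 24 mm diameter, 74 mm long, about 100 g, lying in the rack. Origin mid-length on its axis; x runs from the tapered nose (x = -37 mm; taper 9 mm, groove 11 to 23 mm from the tip) to the flat rear end (x = +37 mm). It balances 8 mm ahead of the origin, and may be rolled about its axis.
- plug_grip (a point): best place to grip the plug across, on its axis, 20 mm behind its middle (plug's axes); overhangs the rack and later the cradle, free on both sides. Laid in the cradle with the nose tip 3 mm short of the mouth, the plug lies safely and its rear clears the open pad.
- plug_nose (a point): centre of the nose tip, plug's axes. It meets the catches about 16 mm inside the mouth and is home at 27 (past 29.5 the seal is crushed). Force at the press point: rises to 7 to 17 N as the catches spread, falls to 2 to 5 N at the click, then, some mm of handle travel later, rises again on the seal: a fresh rise of 3 to 5 N is enough, 9 N crushes the seal.
- rack: black V rack 50 x 50 mm, fixed to the bench, V 40 mm long along its x; origin under its middle. The plug lies in it along x, axis 45 mm above the bench, nose to -x (towards the robot), its rear overhanging the V by about 30 mm.
- oil_bottle: yellow oil bottle with red cap, 56 mm wide, 150 mm tall, standing; origin under its middle. Bystander.
- screwdriver: screwdriver lying on the bench to the right of the pliers, about along x. Bystander.
- dead_centre: steel lathe centre, a pointed cone 32 mm wide and 68 mm tall, standing; origin under its middle. Bystander.
Mind the look-alikes: they are no part of the job. What is meant by the plug is not purple or turquoise, and is the smaller of those in its own colour.

How it is judged:
On the way, in this order (a step that is already met when the one before it is completed fails the run):
1. the plug lies in the cradle in line with the socket, nose towards its mouth, and the gripper has let go of it (x of plug_nose in the frame of socket_mouth between -0.018 and 0.014 m and y of plug_nose in the frame of socket_mouth between -0.004 and 0.004 m and z of plug_nose in the frame of socket_mouth between -0.004 and 0.004 m and angle between the x axis of plug and the x axis of pliers, either way round below 0.12 rad and contact force between the fingers and plug below 0.1 N), for 0.2 s.
2. the plug has clicked home in the socket (x of plug_nose in the frame of socket_mouth below -0.0245 m and y of plug_nose in the frame of socket_mouth between -0.004 and 0.004 m and z of plug_nose in the frame of socket_mouth between -0.004 and 0.004 m), for 0.1 s.
At the end, for the whole second after the job is handed in: the plug's nose tip is at least 24.5 mm inside the socket's mouth and within 4 mm of its axis, nothing of the gripper touches it, it is at rest, and the handle has sprung back to within 0.06 rad of fully open (all of step 2 and contact force between the fingers and plug below 0.1 N and value of joint handle below 0.06 rad and linear speed of plug below 0.02 m/s).
It fails at once if the rubber seal is crushed: the plug is squeezed more than 29.5 mm into the socket (x of plug_nose in the frame of socket_mouth below -0.0295 m and y of plug_nose in the frame of socket_mouth between -0.01 and 0.01 m and z of plug_nose in the frame of socket_mouth between -0.01 and 0.01 m).
It fails at once if the gripper or arm presses the pliers with more than 26 N (contact force between any of the fingers, the arm and pliers above 26 N).
It fails at once if the gripper pushes the plug itself more than 18 mm into the socket instead of using the pliers (contact force between the fingers and plug above 1 N and x of plug_nose in the frame of socket_mouth below -0.018 m and y of plug_nose in the frame of socket_mouth between -0.01 and 0.01 m and z of plug_nose in the frame of socket_mouth between -0.01 and 0.01 m).
It fails at once if a bystander is moved by more than 25 mm or knocked over (distance of any of oil_bottle, screwdriver, dead_centre from where it was at the start of the episode above 0.025 m or angle between any of oil_bottle, dead_centre's own z axis and vertical above 0.5 rad).
It also fails if it takes over 72 s, if anything falls off the work surface, if the arm or the gripper's body presses on something with over 40 N, if the wrist force passes 120 N, or if a joint passes its speed limit or range.

### The arm

A 6-joint arm with a two-finger parallel gripper is mounted at the origin on the work surface. World frame = base frame: x ahead of the robot, y to its left, z up, the work surface at z = 0. Lengths are in m, angles in rad, forces in N, time in s.
With the tool pointing down it reaches from about 0.375 to 0.975 m from the base axis. Payload 3.8 kg.
Tool frame: the origin (TCP) lies on the mounting face of the last link; the fingertips stand 173 mm ahead of it and the grasp point (between the pads) lies 155 mm ahead of it; z points along the fingers, y is the direction in which the jaws open and shut (so a half turn about z gives the same grasp; the last joint's range is limited). The gripper opens to 85 mm and grips with 20 to 120 N. Pads are 22 mm wide; open, the fingers measure 114 mm over their backs; the gripper's body (76 mm by 85 mm) begins 54 mm behind the grasp point. The pads swing forward as they close: fully open they stand 13 mm farther back than shut.
Start: joints at [-1.334, 0.264, 1.604, -0, 1.274, -0.037], TCP at [0.183, -0.65, 0.405] pointing down, gripper open.
Joint ranges: [-2.63, 2.63], [-0.94, 2.18], [0.31, 2.57], [-1.31, 4.45], [0, 2.66], [-2.55, 2.55]. Speed limits (rad/s): [2.57, 2.57, 3.14, 3.14, 3.14, 3.14].

### API

Orientations are given as a rotation vector (axis times angle).
In Python, from workcell import bot gives the robot as it stands.
- The arm moves only by the shell command python3 -m jog 'ROWS' [FORCE]. ROWS is JSON, a list that holds one entry, the list of rows, each a list of 7 numbers: the closure, from 0 (fully open) to 1 (shut), then the shift along the tool's x, y, z in cm, then the turn, a rotation vector about the tool's x, y, z in rad. A call has 1 to 12 rows; each row is the pose to reach, as a shift and turn from the pose commanded when the call began, along the tool's axes at that moment; what a row does not reach only later rows make up. A row lasts 1/8 s, in which the tool goes at most 62.5 mm and 10.7 degrees, less where a joint would pass 70% of its speed; a pose out of reach is approached as far as the arm can. A call with a gripper value outside its range is refused whole. The fingers move at their own pace and stop on an object; FORCE is the grip in N (left out, the last holds). Time passes only in rows, so rows that repeat a pose let the fingers close. It gives the time, the measured TCP pose, the force and the opening at its end, in the units of the state.
- bot.read_state(): the state, without advancing time (a new reading comes with each control period).
- bot.read_camera(name): name is "scene" or "side" or "wrist"; returns the picture (480x640x3 uint8, red, green, blue); there is no depth.
- bot.camera_model(name): a dict with "intrinsics" (3x3 intrinsics, pixels), "rvec" (rotation vector, rad) and "tvec" (3), from world to camera coordinates, as OpenCV has them. Camera axes: x right, y down, z forward; pixel columns grow to the right and rows downward; lengths in m; the calibration is good to about 2 mm. A picture is of the moment at which its call begins: read the wrist's pose just before it. camera_model takes no time and is no camera call; for the wrist camera it gives the pose at the moment of the call.
- bot.finish_job(): hands the job in, once; it reports no verdict.
The state is a dict: "time": time; "q": joint angles; "joint_vel": joint speeds; "joint_torque": joint torques, N m; "tool_pos": TCP position; "tcp_rot": TCP orientation; "wrist_force": force on the tool from outside, world axes, zero at the start; "torque": the same for the moment, N m; "width": opening from 0.0 (shut) to 1.0 (fully open).
Only numpy, scipy, OpenCV 4.12 (cv2) and the standard library are available. Lean on these libraries where they do the work, as an engineer would, in place of code of your own. Each camera call takes 0.05 s, during which the arm holds its last target.

## Working session

There is one attempt and no reset: what is moved stays moved. The work goes in short steps, Python scripts to look and compute and a shell command to move; the robot and the scene stay as the last step left them, time stands still between calls to the robot, and variables do not carry over. Pictures are saved under pics/ and viewed, and the job is handed in when it is done.

```bash
ls; mkdir -p pics; python3 - <<'E'
from workcell import bot
import cv2
print(bot.read_state())
for n in ["scene","side","wrist"]:
    im=bot.read_camera(n); cv2.imwrite(f"pics/a_{n}.png",im[:,:,::-1])
    m=bot.camera_model(n); print(n,m)
E
```

```text
pics
{'time': 0.0, 'q': array([-1.33389239e+00,  2.64726476e-01,  1.60537224e+00, -2.24773122e-05,
        1.27370155e+00, -3.69060972e-02]), 'joint_vel': array([-0.00100368,  0.00115647,  0.00022654, -0.0002933 ,  0.00107921,
        0.00115015]), 'joint_torque': array([-1.98002577e-03, -5.15115595e+01, -3.67313719e+01, -4.21409950e-04,
        1.28474634e-02, -1.04832324e-05]), 'tool_pos': array([ 0.18243003, -0.64951921,  0.40338053]), 'tcp_rot': array([-3.11002186e+00, -4.28468275e-01,  3.79504442e-04]), 'wrist_force': array([-1.14167402,  0.98856864,  0.3421581 ]), 'torque': array([0.02398888, 0.0134293 , 0.00366214]), 'width': 0.9975582417131281}
scene {'intrinsics': array([[490.96599775,   0.        , 309.3904298 ],
       [  0.        , 490.96599775, 240.20105696],
       [  0.        ,   0.        ,   1.        ]]), 'rvec': array([ 2.0207958 ,  0.90416661, -0.50558779]), 'tvec': array([-0.37470048, -0.15369633,  1.62754145])}
side {'intrinsics': array([[447.00233744,   0.        , 322.18623701],
       [  0.        , 447.00233744, 241.03784894],
       [  0.        ,   0.        ,   1.        ]]), 'rvec': array([ 0.11246833, -2.72213264,  1.43104061]), 'tvec': array([0.56364816, 0.08473748, 1.02955281])}
wrist {'intrinsics': array([[403.5186453 ,   0.        , 323.97110637],
       [  0.        , 403.5186453 , 233.52227311],
       [  0.        ,   0.        ,   1.        ]]), 'rvec': array([-2.28185452,  1.73110284,  0.29083403]), 'tvec': array([-0.673122  , -0.04271851,  0.3821046 ])}
```

View pics/a_scene.png

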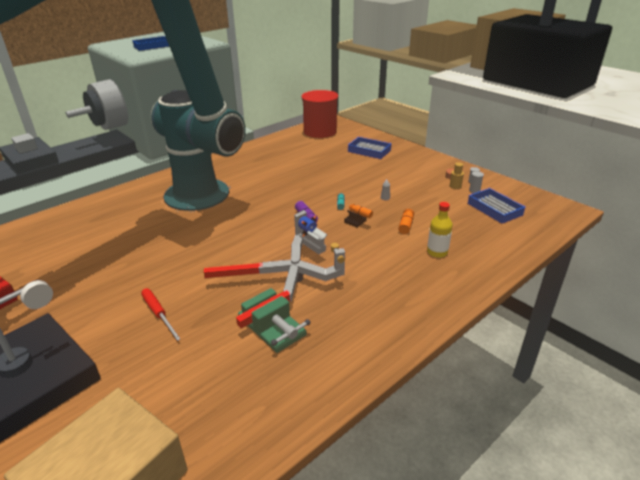

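View pics/a_side.png

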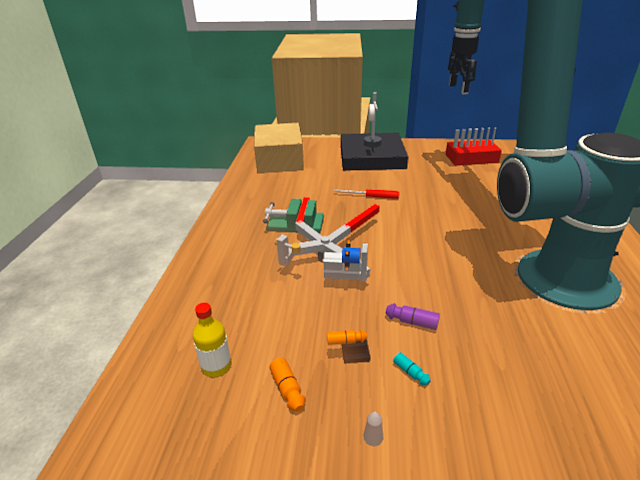

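View pics/a_wrist.png

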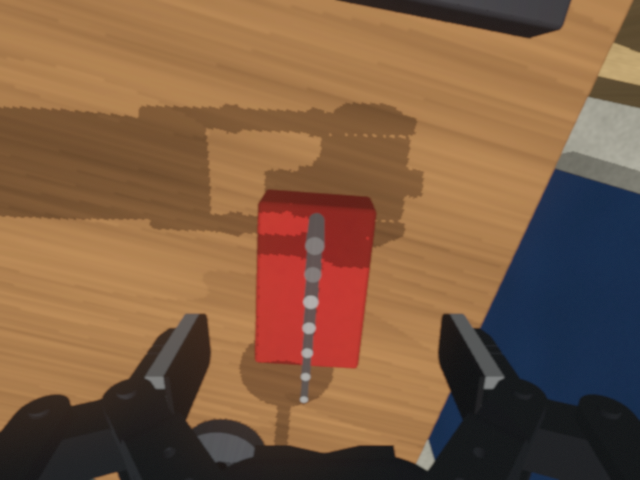

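```bash
cat > h.py <<'E'
from workcell import bot
import numpy as np, cv2, sys
from scipy.spatial.transform import Rotation as R
def cam(n):
    m=bot.camera_model(n); return m["intrinsics"],R.from_rotvec(m["rvec"]).as_matrix(),np.array(m["tvec"])
def ray(c,uv):
    K,Rm,t=c; d=Rm.T@np.linalg.solve(K,[uv[0],uv[1],1.]); return -Rm.T@t,d/np.linalg.norm(d)
def onz(c,uv,z):
    o,d=ray(c,uv); return o+d*(z-o[2])/d[2]
def proj(c,P):
    K,Rm,t=c; p=K@(Rm@np.array(P)+t); return p[:2]/p[2]
def tri(*cu):
    A=np.zeros((3,3));b=np.zeros(3);
    for c,uv in cu:
        o,d=ray(c,uv);M=np.eye(3)-np.outer(d,d);A+=M;b+=M@o
    X=np.linalg.solve(A,b)
    res=[np.linalg.norm((np.eye(3)-np.outer(d,d))@(X-o)) for o,d in [ray(c,uv) for c,uv in cu]]
    return X,res
def crop(im,x0,y0,w,h,s,f):
    cv2.imwrite(f,cv2.resize(im[y0:y0+h,x0:x0+w,::-1],None,fx=s,fy=s,interpolation=cv2.INTER_CUBIC))
def tcp():
    s=bot.read_state(); return np.array(s["tool_pos"]),R.from_rotvec(s["tcp_rot"]).as_matrix()
E
python3 - <<'E'
from h import *
S=cam("side");C=cam("scene")
im=cv2.imread("pics/a_side.png")[:,:,::-1]; crop(im,250,190,200,150,4,"pics/b_side1.png"); crop(im,260,310,200,120,4,"pics/b_side2.png")
im=cv2.imread("pics/a_scene.png")[:,:,::-1]; crop(im,190,185,260,170,3,"pics/b_scene.png")
E
```

```text
(no output)
```

View pics/b_side1.png

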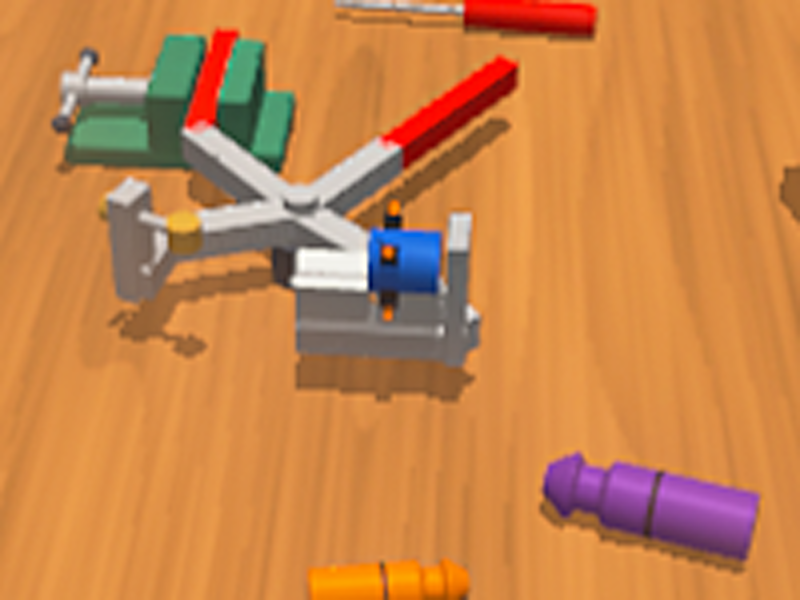

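View pics/b_side2.png

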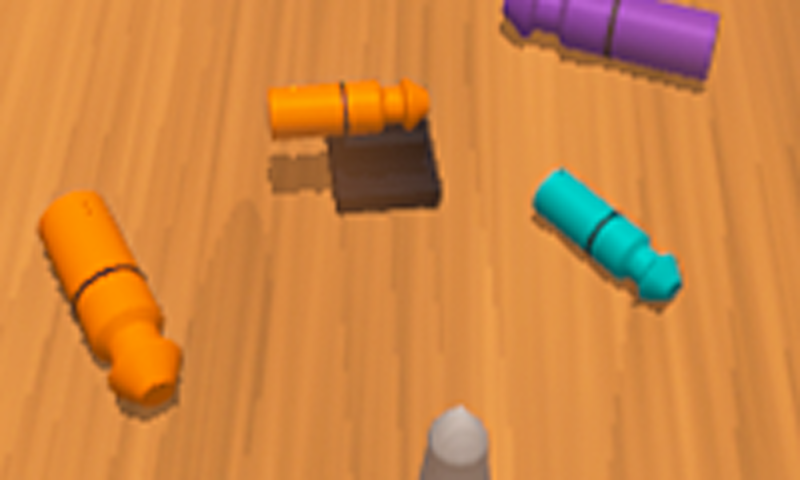

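View pics/b_scene.png

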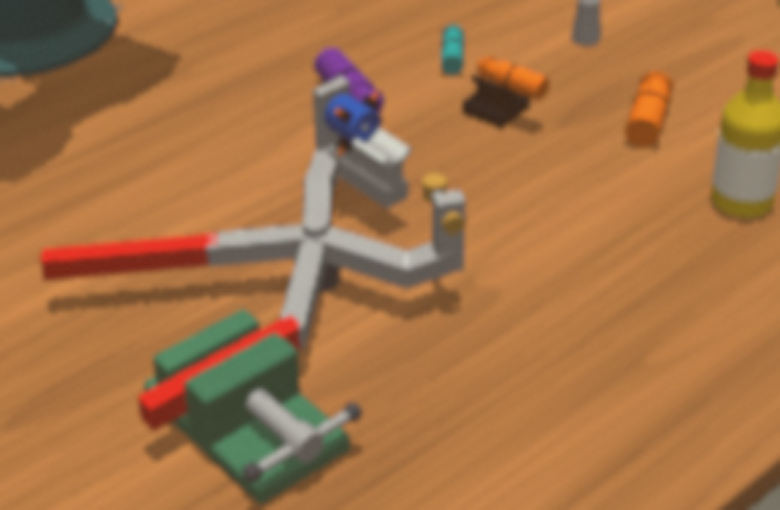

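The side view gives four plug-like things: orange in the black rack (347,338), a bigger loose orange one (287,384), purple (413,317) and turquoise (411,369). The crop shows the one on the black rack is the smaller orange, nose to the robot, so that's the plug. Next I'll get coarse positions.

```bash
python3 - <<'E'
from h import *
np.set_printoptions(precision=4,suppress=True)
S=cam("side");C=cam("scene")
def s2(x,y):return (260+x/4,310+y/4)
def s1(x,y):return (250+x/4,190+y/4)
def sc(x,y):return (190+x/3,185+y/3)
print("rear",tri((S,s2(270,112)),(C,sc(543,82))))
print("nose",tri((S,s2(428,100)),(C,sc(483,66))))
print("hinge",tri((S,s1(303,196)),(C,sc(316,230))), onz(S,s1(303,196),.06))
print("handle tip side", onz(S,s1(508,66),.052), onz(C,sc(43,255),.052))
print("sock mouth top", onz(S,s1(372,232),.1025))
print("pad", tri((S,s1(184,230)),(C,sc(434,185))))
print("post top", onz(S,s1(130,188),.102))
print("bottle",onz(S,(215,372),0),"cone",onz(S,(374,440),0), "sd",onz(S,(366,194),.01))
print(bot.read_state()["time"])
E
```

```text
rear (array([0.5296, 0.2716, 0.0491]), [np.float64(3.132039953301961e-06), np.float64(3.1320399532503438e-06)])
nose (array([0.4594, 0.2571, 0.0446]), [np.float64(0.0032048849851643666), np.float64(0.003204884985164439)])
hinge (array([ 0.5633, -0.0432,  0.0529]), [np.float64(0.0034607056697626057), np.float64(0.0034607056697625793)]) [ 0.5598 -0.0367  0.06  ]
handle tip side [ 0.4357 -0.2133  0.052 ] [ 0.4418 -0.2274  0.052 ]
sock mouth top [0.5131 0.0578 0.1025]
pad (array([0.6203, 0.0401, 0.086 ]), [np.float64(0.0007081674564505105), np.float64(0.0007081674564505562)])
post top [0.6521 0.0227 0.102 ]
bottle [0.7354 0.3253 0.    ] cone [0.442  0.4373 0.    ] sd [ 0.4662 -0.36    0.01  ]
0.15
```

```bash
cat >> h.py <<'E'
def down(th,tilt=0):
    x=np.array([np.cos(th),np.sin(th),0]);z=np.array([0,0,-1.]);return np.c_[x,np.cross(z,x),z]
_cmd=None
def go(p,Rt,Rf=None,pf=None):
    p0,R0=tcp()
    if pf is not None:p0=np.array(pf)
    if Rf is not None:R0=Rf
    sh=R0.T@(np.array(p)-p0)*100; tu=R.from_matrix(R0.T@Rt).as_rotvec()
    print("shift cm",sh.round(2),"turn",tu.round(4),"rows>=",np.ceil(max(np.linalg.norm(sh)/6.25,np.linalg.norm(tu)/.1867)))
np.set_printoptions(precision=4,suppress=True)
E
python3 - <<'E'
from h import *
p,Rt=tcp(); K,Rm,t=cam("wrist")
print(p,Rt); print("cam in tool",Rt.T@(-Rm.T@t-p)*100, "\n",Rt.T@Rm.T)
go([.5,-.1,.42],down(.274)); 
E
```

```text
[ 0.1825 -0.6496  0.4036] [[ 0.9627  0.2704 -0.0004]
 [ 0.2704 -0.9627  0.0017]
 [ 0.0001 -0.0018 -1.    ]]
cam in tool [ 8.3034 -0.099   2.9251] 
 [[-0.0012 -0.9456 -0.3253]
 [ 1.     -0.0013  0.0001]
 [-0.0005 -0.3253  0.9456]]
shift cm [ 45.43 -44.33  -1.56] turn [-0.0018 -0.0001 -0.0002] rows>= 11.0
```

```bash
python3 -m jog '[[[0,5,-5,0,0,0,0],[0,50,-46,-2,0,0,0],[0,50,-46,-2,0,0,0],[0,50,-46,-2,0,0,0],[0,50,-46,-2,0,0,0],[0,50,-46,-2,0,0,0],[0,50,-46,-2,0,0,0],[0,50,-46,-2,0,0,0],[0,50,-46,-2,0,0,0],[0,50,-46,-2,0,0,0],[0,50,-46,-2,0,0,0],[0,50,-46,-2,0,0,0]]]'
```

```text
time: 1.65
tool_pos: [0.5408, -0.0686, 0.4245]
tcp_rot: [-3.11, -0.437, -0.0]
wrist_force: [-0.1, -0.6, 0.7]
width: 0.995
```

```bash
python3 - <<'E'
from h import *
c=cam("wrist"); im=bot.read_camera("wrist"); cv2.imwrite("pics/w1.png",im[:,:,::-1]); np.savez("w1.npz",K=c[0],R=c[1],t=c[2],im=im)
s=bot.read_state();print(s["time"],s["tool_pos"],s["q"])
E
```

```text
1.7 [ 0.54   -0.0702  0.4243] [-0.1749  0.005   1.8595 -0.0003  1.2781  1.1184]
```

View pics/w1.png

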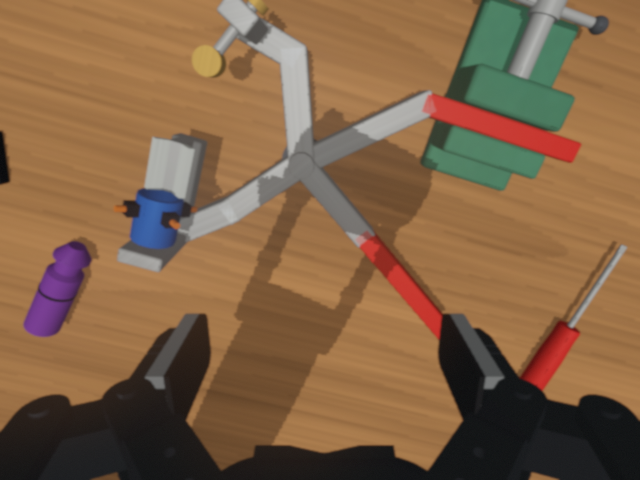

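```bash
python3 - <<'E'
from h import *
go([.56,.15,.40],down(.2))
E
```

```text
shift cm [  7.96 -20.63   2.42] turn [-0.0001  0.001   0.0775] rows>= 4.0
```

```bash
python3 -m jog '[[[0,8,-20.6,2.4,0,0,0.08],[0,8,-20.6,2.4,0,0,0.08],[0,8,-20.6,2.4,0,0,0.08],[0,8,-20.6,2.4,0,0,0.08],[0,8,-20.6,2.4,0,0,0.08],[0,8,-20.6,2.4,0,0,0.08],[0,8,-20.6,2.4,0,0,0.08]]]'; python3 - <<'E'
from h import *
c=cam("wrist"); im=bot.read_camera("wrist"); cv2.imwrite("pics/w2.png",im[:,:,::-1]); np.savez("w2.npz",K=c[0],R=c[1],t=c[2],im=im)
s=bot.read_state();print(s["time"],s["tool_pos"],s["q"],s["joint_vel"])
E
```

```text
time: 2.58
tool_pos: [0.5608, 0.1465, 0.4008]
tcp_rot: [3.127, 0.301, 0.0]
wrist_force: [-0.3, 0.6, 0.1]
width: 1.0
2.625 [0.5609 0.1466 0.4009] [ 0.2128  0.0872  1.817  -0.0004  1.2371  1.592 ] [ 0.0036 -0.     -0.0013  0.0022 -0.0012  0.0016]
```

View pics/w2.png

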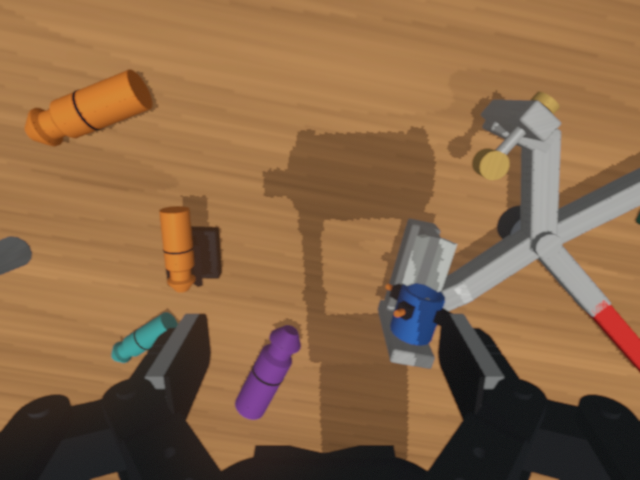

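```bash
python3 - <<'E'
from h import *
d=np.load("w2.npz");W=(d["K"],d["R"],d["t"]);im=d["im"]
S=cam("side");ims=cv2.imread("pics/a_side.png")[:,:,::-1]
def axis(im,box):
    x0,y0,w,h=box;c=np.ascontiguousarray(im[y0:y0+h,x0:x0+w]);hsv=cv2.cvtColor(c,cv2.COLOR_RGB2HSV)
    m=cv2.inRange(hsv,(8,225,120),(22,255,255))
    m=cv2.morphologyEx(m,cv2.MORPH_CLOSE,np.ones((5,5)))
    n,l,st,ce=cv2.connectedComponentsWithStats(m);k=1+np.argmax(st[1:,4]);
    ys,xs=np.nonzero(l==k);P=np.c_[xs+x0,ys+y0].astype(float)
    me=P.mean(0);u,s,v=np.linalg.svd(P-me,full_matrices=False);a=v[0];t=(P-me)@a
    # refine centre line by slice midpoints on the central body
    n2=np.array([-a[1],a[0]]);o=(P-me)@n2
    mids=[];
    for k in np.arange(np.ceil(t.min())+3,t.max()-3,2):
        q=o[abs(t-k)<1]; mids.append((k,(q.min()+q.max())/2,np.ptp(q)+1))
    mids=np.array(mids);f=np.polyfit(mids[:,0],mids[:,1],1)
    e=[me+a*tt+n2*np.polyval(f,tt) for tt in (t.min()-.5,t.max()+.5)]
    return e,mids,len(P)
e2,m2,n2=axis(im,(145,195,60,105)); es,ms,ns=axis(ims,(315,325,60,25))
print("w2",e2,n2,m2[:,2]);print("side",es,ns,ms[:,2])
for uv in e2: print(onz(W,uv,.045), onz(W,uv,.05))
for uv in es: print(onz(S,uv,.045))
print(tri((W,e2[0]),(S,es[0])),tri((W,e2[1]),(S,es[1])));print(tri((W,e2[0]),(S,es[1])),tri((W,e2[1]),(S,es[0])))
crop(im,130,180,130,130,5,"pics/c_plug.png");crop(im,360,70,280,300,2,"pics/c_pl2.png")
d1=np.load("w1.npz");crop(d1["im"],90,0,260,290,2,"pics/c_pl1.png")
E
```

```text
Traceback (most recent call last):
ValueError: attempt to get argmax of an empty sequence
```

```bash
cat > ax.py <<'E'
from h import *
def axis(im,box,lo=(8,210,60),hi=(22,255,255)):
    x0,y0,w,h=box;c=np.ascontiguousarray(im[y0:y0+h,x0:x0+w]);hsv=cv2.cvtColor(c,cv2.COLOR_RGB2HSV)
    m=cv2.inRange(hsv,lo,hi)
    m=cv2.morphologyEx(m,cv2.MORPH_CLOSE,np.ones((5,5)))
    n,l,st,ce=cv2.connectedComponentsWithStats(m);k=1+np.argmax(st[1:,4]);
    ys,xs=np.nonzero(l==k);P=np.c_[xs+x0,ys+y0].astype(float)
    me=P.mean(0);u,s,v=np.linalg.svd(P-me,full_matrices=False);a=v[0];t=(P-me)@a
    n2=np.array([-a[1],a[0]]);o=(P-me)@n2
    mids=[]
    for k in np.arange(np.ceil(t.min())+3,t.max()-3,2):
        q=o[abs(t-k)<1]; mids.append((k,(q.min()+q.max())/2,np.ptp(q)+1))
    mids=np.array(mids);f=np.polyfit(mids[:,0],mids[:,1],1)
    e=[me+a*tt+n2*np.polyval(f,tt) for tt in (t.min()-.5,t.max()+.5)]
    return e,mids,len(P)
E
python3 - <<'E'
from ax import *
d=np.load("w2.npz");im=d["im"];ims=cv2.imread("pics/a_side.png")[:,:,::-1]
hs=cv2.cvtColor(im,cv2.COLOR_RGB2HSV);print(hs[225:290:6,178].tolist(),hs[240,150].tolist())
hs=cv2.cvtColor(np.ascontiguousarray(ims),cv2.COLOR_RGB2HSV);print(hs[338,322:370:5].tolist(),hs[338,310].tolist())
crop(im,130,180,130,130,5,"pics/c_plug.png");crop(im,360,70,280,300,2,"pics/c_pl2.png")
d1=np.load("w1.npz");crop(d1["im"],90,0,260,290,2,"pics/c_pl1.png")
E
```

```text
[[14, 193, 204], [14, 193, 205], [14, 192, 206], [14, 191, 207], [14, 190, 208], [14, 188, 194], [15, 189, 209], [15, 188, 209], [15, 188, 204], [15, 188, 208], [14, 190, 197]] [15, 140, 168]
[[14, 177, 216], [13, 217, 214], [16, 255, 247], [16, 255, 246], [16, 255, 244], [15, 254, 230], [15, 255, 238], [14, 255, 215], [14, 255, 208], [14, 177, 200]] [14, 173, 215]
```

View pics/c_plug.png

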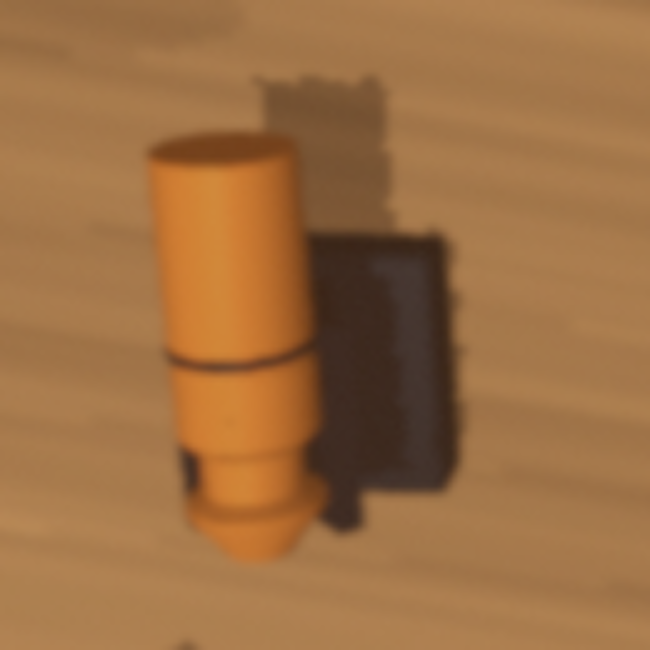

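View pics/c_pl1.png

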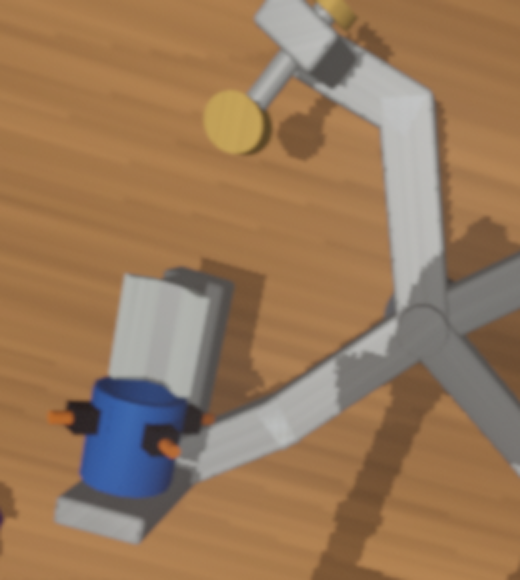

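View pics/c_pl2.png

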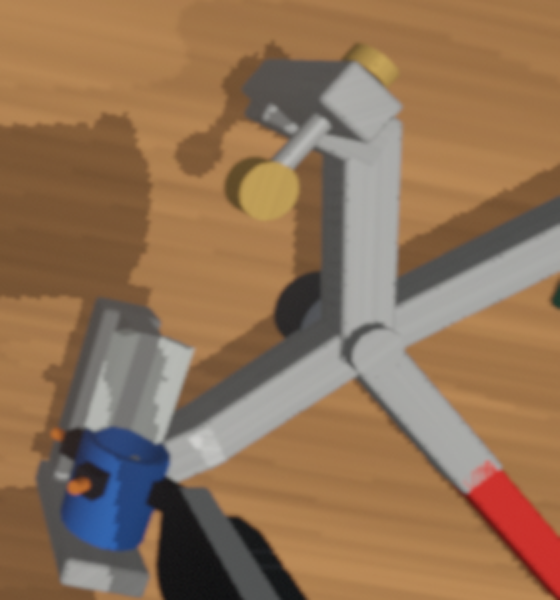

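```bash
python3 - <<'E'
from ax import *
d=np.load("w2.npz");W=(d["K"],d["R"],d["t"]);im=d["im"]
d=np.load("w1.npz");W1=(d["K"],d["R"],d["t"])
S=cam("side");ims=cv2.imread("pics/a_side.png")[:,:,::-1]
e2,m2,n2=axis(im,(145,195,60,105),(8,165,60)); es,ms,ns=axis(ims,(315,325,60,25),(8,225,60))
print("w2",e2,n2,m2[:,2]);print("side",es,ns,ms[:,2])
print([onz(W,uv,.045) for uv in e2],[onz(S,uv,.045) for uv in es])
print(tri((W,e2[0]),(S,es[0])),tri((W,e2[1]),(S,es[1])));print(tri((W,e2[0]),(S,es[1])),tri((W,e2[1]),(S,es[0])))
a=lambda x,y:(90+x/2,y/2); b=lambda x,y:(360+x/2,70+y/2)
print("hinge",tri((W1,a(423,327)),(W,b(376,347))))
print("mouth",tri((W1,a(140,391.5)),(W,b(129,442))))
print("mouth top/ L/R",tri((W1,a(140,408)),(W,b(125,455))))
print("pad",tri((W1,a(233,122)),(W,b(268,191))))
E
```

```text
w2 [array([173.9475, 205.8262]), array([181.9835, 292.4073])] 2393 [30.1541 30.2503 30.2503 30.2503 30.2503 31.0533 30.2503 30.2503 30.2503
 31.2457 32.241  30.2503 30.2503 31.1495 31.2457 30.2503 31.2457 31.2457
 31.2457 30.1541 29.2549 30.1541 30.2503 30.2503 30.1541 30.2503 30.2503
 30.2503 30.1541 28.1634 25.0811 23.1866 23.1866 25.0811 27.168  29.1587
 28.0672 27.0718 22.095  18.1136]
side [array([366.6322, 334.9406]), array([326.5541, 337.8179])] 452 [11.0447 12.1098 10.1143 10.1143 11.0447 13.1075 13.1075 12.1098 12.1098
 12.1098 12.1098 12.1098 12.1098 13.0401 12.1098 12.1098 12.1098]
[array([0.5323, 0.2694, 0.045 ]), array([0.4527, 0.2566, 0.045 ])] [array([0.4575, 0.2548, 0.045 ]), array([0.5317, 0.2675, 0.045 ])]
(array([0.4923, 0.2658, 0.0386]), [np.float64(0.036891330305987166), np.float64(0.03689133030598721)]) (array([0.502 , 0.2623, 0.0685]), [np.float64(0.034928365405266185), np.float64(0.0349283654052661)])
(array([0.5321, 0.2689, 0.0462]), [np.float64(0.0005334294643210022), np.float64(0.0005334294643210912)]) (array([0.4561, 0.2562, 0.0478]), [np.float64(0.0017173740238696257), np.float64(0.001717374023869622)])
hinge (array([ 0.563 , -0.0415,  0.0582]), [np.float64(0.00015967033797146887), np.float64(0.00015967033797182722)])
mouth (array([0.5139, 0.058 , 0.0873]), [np.float64(0.0004012672331364861), np.float64(0.0004012672331362955)])
mouth top/ L/R (array([0.507 , 0.0575, 0.0858]), [np.float64(0.0007146038493750285), np.float64(0.0007146038493751955)])
pad (array([0.6192, 0.0392, 0.0937]), [np.float64(0.00013550190697703956), np.float64(0.00013550190697718937)])
```

```bash
python3 - <<'E'
from ax import *
d=np.load("w1.npz");W1=(d["K"],d["R"],d["t"]);im=d["im"]
d2=np.load("w2.npz");W=(d2["K"],d2["R"],d2["t"]);im2=d2["im"]
def redrect(im,box):
    x0,y0,w,h=box;hs=cv2.cvtColor(np.ascontiguousarray(im[y0:y0+h,x0:x0+w]),cv2.COLOR_RGB2HSV)
    m=cv2.inRange(hs,(0,150,60),(6,255,255))|cv2.inRange(hs,(174,150,60),(180,255,255))
    ys,xs=np.nonzero(m);r=cv2.fitLine(np.c_[xs+x0,ys+y0].astype(np.float32),cv2.DIST_L2,0,.01,.01).ravel()
    return r,len(xs)
for nm,c,im_,box,z in [("fixed",W1,im,(420,80,180,100),.052),("mov",W1,im,(340,220,100,100),.05),("mov2",W,im2,(580,280,60,90),.05)]:
    r,n=redrect(im_,box); p=onz(c,r[2:]-20*r[:2],z);q=onz(c,r[2:]+20*r[:2],z);v=q-p;v*=np.sign(-v[1])
    print(nm,n,p,q,"dir from -y toward -x:",np.arctan2(-v[0],-v[1]))
a=lambda x,y:(90+x/2,y/2); b=lambda x,y:(360+x/2,70+y/2)
for nm,c,p,q in [("w1 left",W1,a(126,276),a(109,380)),("w1 right",W1,a(215,290),a(200,372)),("w2 right",W,b(191,349),b(164,440))]:
    P,Q=onz(c,p,.081),onz(c,q,.081);v=P-Q;print(nm,P,Q,np.arctan2(v[1],v[0]),np.linalg.norm(v))
E
```

```text
fixed 3507 [ 0.6362 -0.1772  0.052 ] [ 0.6354 -0.2115  0.052 ] dir from -y toward -x: 0.02390457102939001
mov 2055 [ 0.4941 -0.1411  0.05  ] [ 0.4713 -0.1752  0.05  ] dir from -y toward -x: 0.5899240551465096
mov2 1315 [ 0.5031 -0.1264  0.05  ] [ 0.4753 -0.1625  0.05  ] dir from -y toward -x: 0.6563806729251438
w1 left [0.5548 0.072  0.081 ] [0.5126 0.0728 0.081 ] -0.01806862608310067 0.042216996914063644
w1 right [0.5589 0.0385 0.081 ] [0.5257 0.0386 0.081 ] -0.0024720768859488795 0.033206435001216
w2 right [0.5544 0.043  0.081 ] [0.515  0.0422 0.081 ] 0.020089538658562608 0.039438027096341505
```

```bash
python3 - <<'E'
from ax import *
d2=np.load("w2.npz");W=(d2["K"],d2["R"],d2["t"])
u=np.array([np.cos(.168),np.sin(.168)]);mid=np.array([.4943,.2622])
for z in (0,.02,.035):
    for px in ((370,237),(440,237),(440,487)):
        P=onz(W,(130+px[0]/5,180+px[1]/5),z)[:2]-mid;print(z,px,P@u,P@[-u[1],u[0]])
g=mid+u*.021
print(g);go([*g,.26],down(.168)); go([*g,.20],down(.168))
E
```

```text
0 (370, 237) 0.005141821414630388 -0.009282983528910703
0 (440, 237) 0.005441999949681254 -0.022835187336727156
0 (440, 487) -0.04784340966901324 -0.019487721348184044
0.02 (370, 237) 0.01181845276176434 -0.015370526152762505
0.02 (440, 237) 0.012102475032014112 -0.02819332073309543
0.02 (440, 487) -0.03831499738493187 -0.025026022679993366
0.035 (370, 237) 0.01682592627211475 -0.019936183120651364
0.035 (440, 237) 0.0170978313437637 -0.03221192078037163
0.035 (440, 487) -0.031168688171870823 -0.02917974867885037
[0.515  0.2657]
shift cm [ -2.24 -12.57  14.09] turn [ 0.0003 -0.0003  0.0237] rows>= 4.0
shift cm [ -2.24 -12.58  20.09] turn [ 0.0003 -0.0003  0.0237] rows>= 4.0
```

```bash
python3 -m jog '[[[0,-2.2,-12.6,12,0,0,0.024],[0,-2.2,-12.6,12,0,0,0.024],[0,-2.2,-12.6,12,0,0,0.024],[0,-2.2,-12.6,12,0,0,0.024],[0,-2.2,-12.6,12,0,0,0.024],[0,-2.2,-12.6,14,0,0,0.024]]]'; python3 - <<'E'
from h import *
g=[.515,.2657]
c=cam("wrist");im=bot.read_camera("wrist"); cv2.imwrite("pics/w3.png",im[:,:,::-1]);np.savez("w3.npz",K=c[0],R=c[1],t=c[2],im=im)
p,Rt=tcp();print(p,bot.read_state()["time"],proj(c,[*g,.045]),proj(c,[.4943,.2622,.045]));go([*g,.20],down(.168))
E
```

```text
time: 3.38
tool_pos: [0.5174, 0.2673, 0.2638]
tcp_rot: [-3.128, -0.264, -0.012]
wrist_force: [1.0, -0.5, 0.2]
width: 1.001
[0.5155 0.2664 0.2593] 3.425 [328.6946 274.1483] [328.5673 310.3615]
shift cm [-0.06  0.06  5.93] turn [ 0.0001 -0.0006  0.0001] rows>= 1.0
```

View pics/w3.png

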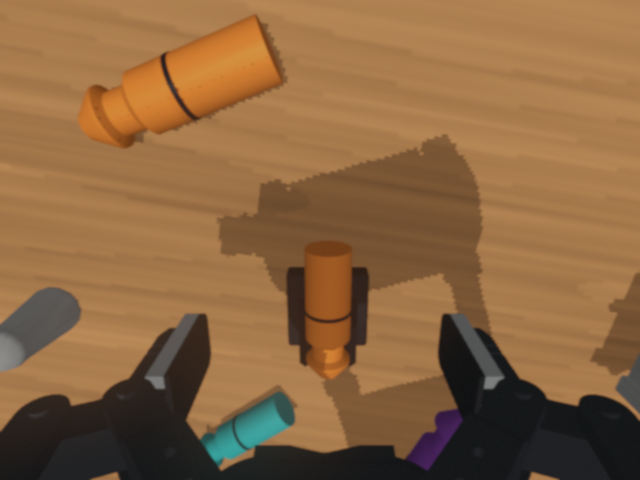

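```bash
python3 - <<'E'
from h import *
d=np.load("w3.npz");W=(d["K"],d["R"],d["t"])
p,Rt=tcp()
for px in ((285,395),(293,415),(275,65),(455,415),(285,75),(60,290)):
    P=onz(W,px,.012);print(px,(Rt.T@(P-p))[:2]*100)
E
```

```text
(285, 395) [-10.4515  -2.8264]
(293, 415) [-12.1256  -2.3299]
(275, 65) [10.1253 -2.6842]
(455, 415) [-12.1235   8.7958]
(285, 75) [ 9.6476 -2.1874]
(60, 290) [ -2.6146 -16.3674]
```

```bash
python3 -m jog '[[[0.1,0,0.05,4,0,0,0],[0.1,0,0.05,5.9,0,0,0],[0.1,0,0.05,5.9,0,0,0],[0.1,0,0.05,5.9,0,0,0],[0.8,0,0.05,5.9,0,0,0],[0.8,0,0.05,5.9,0,0,0],[0.8,0,0.05,5.9,0,0,0],[0.8,0,0.05,5.9,0,0,0],[0.8,0,0.05,5.9,0,0,0]]]' 45
```

```text
time: 4.55
tool_pos: [0.5154, 0.2668, 0.2023]
tcp_rot: [3.13, 0.267, 0.001]
wrist_force: [0.9, -4.6, 5.5]
width: 0.268
```

```bash
python3 -m jog '[[[0.8,0,0,-2,0,0,0],[0.8,0,0,-6,0,0,0],[0.8,0,0,-10,0,0,0],[0.8,0,0,-12,0,0,0],[0.8,0,0,-12,0,0,0]]]'; python3 - <<'E'
from h import *
c=cam("wrist");im=bot.read_camera("wrist"); cv2.imwrite("pics/w4.png",im[:,:,::-1]);np.savez("w4.npz",K=c[0],R=c[1],t=c[2],im=im,p=tcp()[0],Rt=tcp()[1])
print(bot.read_state()["time"],bot.read_state()["wrist_force"],tcp()[0])
ims=bot.read_camera("side");crop(ims,260,230,200,150,4,"pics/s4.png")
E
```

```text
time: 5.18
tool_pos: [0.5156, 0.2676, 0.3238]
tcp_rot: [-3.128, -0.266, -0.006]
wrist_force: [0.1, 0.3, -1.0]
width: 0.264
5.225 [-0.0341 -0.1077 -1.7577] [0.5149 0.2672 0.3218]
```

View pics/w4.png

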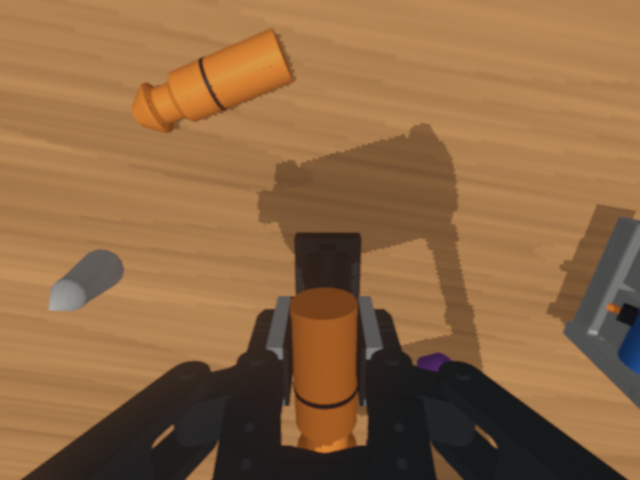

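View pics/s4.png

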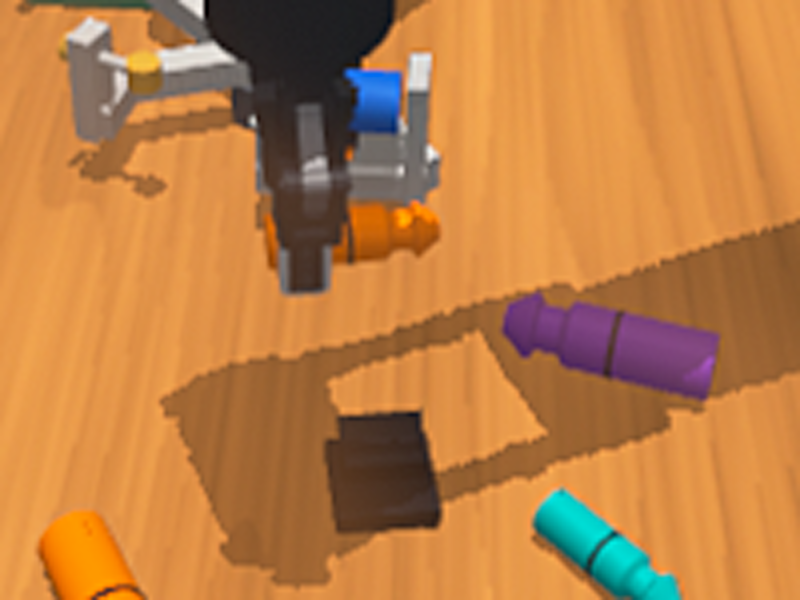

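```bash
python3 - <<'E'
from h import *
d=np.load("w4.npz");W=(d["K"],d["R"],d["t"]);p=d["p"];Rt=d["Rt"]
def attool(px,zt):
    o,dd=ray(W,px);o=Rt.T@(o-p);dd=Rt.T@dd;return (o+dd*(zt-o[2])/dd[2])*100
print("rear face ctr",attool((324,306),.157),"L",attool((292,303),.157),"R",attool((357,303),.157))
print("ring",attool((326,403),.157-.012),attool((294,390),.157),attool((357,390),.157))
go([.47,.09,.32],down(-.01))
E
```

```text
rear face ctr [ 1.1806 -0.1305 15.7   ] L [ 1.3037 -1.2872 15.7   ] R [ 1.3015  1.0626 15.7   ]
ring [-2.0882 -0.0618 14.5   ] [-2.5234 -1.3112 15.7   ] [-2.5253  1.1586 15.7   ]
shift cm [-7.37 16.69  0.06] turn [0.0004 0.0018 0.1798] rows>= 3.0
```

```bash
python3 -m jog '[[[0.8,-2,6,0,0,0,0.1],[0.8,-7.4,16.7,0,0,0,0.18],[0.8,-7.4,16.7,0,0,0,0.18],[0.8,-7.4,16.7,0,0,0,0.18],[0.8,-7.4,16.7,0,0,0,0.18],[0.8,-7.4,16.7,0,0,0,0.18],[0.8,-7.4,16.7,0,0,0,0.18],[0.8,-7.4,16.7,0,0,0,0.18]]]'; python3 - <<'E'
from h import *
c=cam("wrist");im=bot.read_camera("wrist"); cv2.imwrite("pics/w5.png",im[:,:,::-1]);np.savez("w5.npz",K=c[0],R=c[1],t=c[2],im=im,p=tcp()[0],Rt=tcp()[1])
print(bot.read_state()["time"],tcp())
E
```

```text
time: 6.28
tool_pos: [0.4705, 0.0908, 0.3216]
tcp_rot: [-3.142, 0.014, 0.0]
wrist_force: [0.1, -0.4, -0.5]
width: 0.262
6.325 (array([0.4705, 0.0906, 0.3216]), array([[ 1.    , -0.009 , -0.0001],
       [-0.009 , -1.    ,  0.    ],
       [-0.0001, -0.    , -1.    ]]))
```

```bash
python3 -m jog '[[[0.8,0,6,0,0,0,0],[0.8,0,6,0,0,0,0],[0.8,0,6,0,0,0,0],[0.8,0,6,0,0,0,0]]]'; python3 - <<'E'
from h import *
c=cam("wrist");im=bot.read_camera("wrist"); cv2.imwrite("pics/w6.png",im[:,:,::-1]);np.savez("w6.npz",K=c[0],R=c[1],t=c[2],im=im,p=tcp()[0],Rt=tcp()[1])
print(bot.read_state()["time"],tcp())
E
```

```text
time: 6.82
tool_pos: [0.4698, 0.0307, 0.3217]
tcp_rot: [-3.141, 0.015, -0.0]
wrist_force: [-0.8, 0.2, -1.0]
width: 0.262
6.875 (array([0.4697, 0.0308, 0.3217]), array([[ 1.    , -0.009 , -0.    ],
       [-0.009 , -1.    ,  0.0003],
       [-0.    , -0.0003, -1.    ]]))
```

View pics/w5.png

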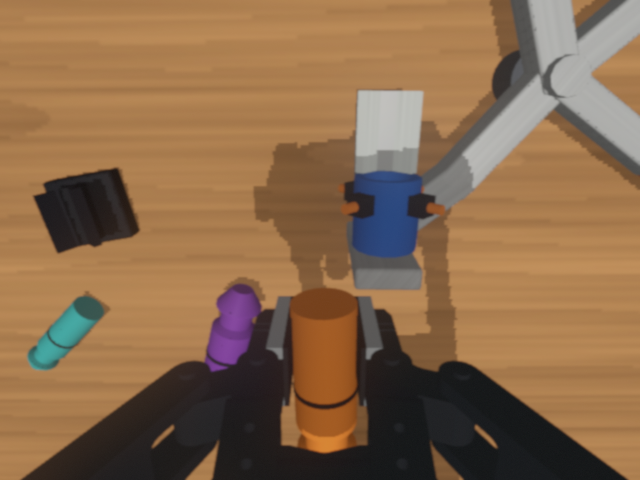

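View pics/w6.png

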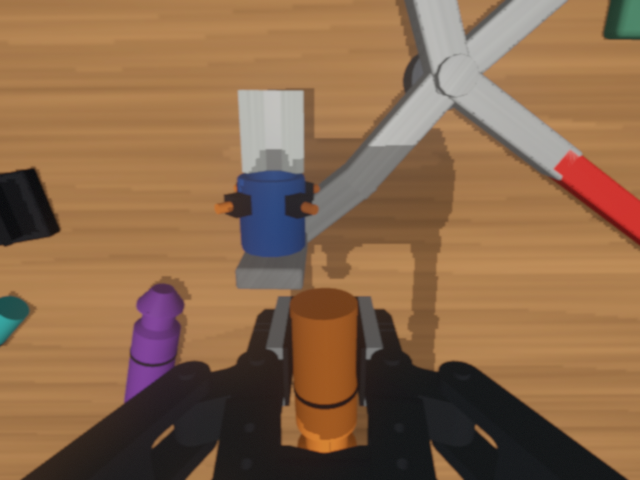

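```bash
python3 - <<'E'
from h import *
a=np.load("w5.npz")["im"];b=np.load("w6.npz")["im"]
o=np.hstack([a[75:265,335:465],b[75:265,215:345]])
cv2.imwrite("pics/c56.png",cv2.resize(o[:,:,::-1],None,fx=3,fy=3,interpolation=cv2.INTER_CUBIC))
E
```

View pics/c56.png

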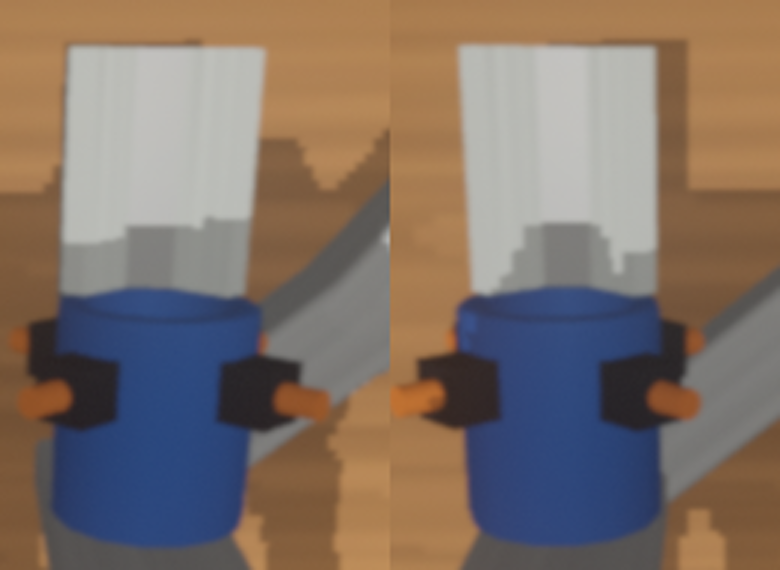

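```bash
python3 - <<'E'
from h import *
d=np.load("w5.npz");A=(d["K"],d["R"],d["t"]);d2=np.load("w6.npz");B=(d2["K"],d2["R"],d2["t"])
def T(n,a,b):
    X,r=tri((A,a),(B,b));print(n,X,r[0]*1e3); return X
a=lambda x,y:(335+x/3,75+y/3); b=lambda x,y:(215+x/3,75+y/3)
L=T("endL",a(68,46),b(69,46));Rr=T("endR",a(266,48),b(267,47))
mL=T("mL",a(60,303),b(67,305));mR=T("mR",a(262,306),b(270,305))
e=(L+Rr)/2;m=(mL+mR)/2;print(e,m,e-m,np.arctan2(*(e-m)[[1,0]]),np.arctan2(*(L-Rr)[[1,0]]),np.arctan2(*(mL-mR)[[1,0]]))
T("hinge",(569,76),(458,76))
for z in (.081,): print([onz(c,q,z) for c,q in ((A,a(68,46)),(A,a(266,48)),(B,b(69,46)),(B,b(267,47)))])
for z in (.085,): print([onz(c,q,z) for c,q in ((A,a(60,303)),(A,a(262,306)),(B,b(67,305)),(B,b(270,305)))])
p,Rt=tcp()
P=proj(B,[.5139,.057,.085]);print(P)
# plug rear in same cam: tool y bias
E
```

```text
endL [0.5552 0.0737 0.0779] 0.04758845265389187
endR [0.5546 0.0406 0.078 ] 0.02245575288652891
mL [0.5138 0.0752 0.0886] 0.22724280170792632
mR [0.5131 0.0408 0.0881] 0.017538118755993027
[0.5549 0.0572 0.0779] [0.5135 0.058  0.0883] [ 0.0414 -0.0008 -0.0104] -0.019504378887195802 1.5533500384394712 1.5499234583850987
hinge [ 0.5615 -0.0419  0.0585] 0.07431135594009719
[array([0.5552, 0.0739, 0.081 ]), array([0.5546, 0.0413, 0.081 ]), array([0.5551, 0.0731, 0.081 ]), array([0.5546, 0.0405, 0.081 ])]
[array([0.5133, 0.0749, 0.085 ]), array([0.5125, 0.04  , 0.085 ]), array([0.5129, 0.076 , 0.085 ]), array([0.5125, 0.0409, 0.085 ])]
[273.855  174.3471]
```

```bash
python3 - <<'E'
from h import *
go([.578,.056,.30],down(-.018))
go([.578,.056,.25],down(-.018))
E
```

```text
shift cm [10.8  -2.61  2.17] turn [-0.0003  0.      0.009 ] rows>= 2.0
shift cm [10.8  -2.61  7.17] turn [-0.0003  0.      0.009 ] rows>= 3.0
```

```bash
python3 -m jog '[[[0.8,5,-1.3,1,0,0,0.009],[0.8,10.8,-2.6,2.2,0,0,0.009],[0.8,10.8,-2.6,2.2,0,0,0.009],[0.8,10.8,-2.6,2.2,0,0,0.009],[0.8,10.8,-2.6,5,0,0,0.009],[0.8,10.8,-2.6,7.2,0,0,0.009],[0.8,10.8,-2.6,7.2,0,0,0.009],[0.8,10.8,-2.6,7.2,0,0,0.009]]]'; python3 - <<'E'
from h import *
c=cam("wrist");im=bot.read_camera("wrist"); cv2.imwrite("pics/w7.png",im[:,:,::-1]);np.savez("w7.npz",K=c[0],R=c[1],t=c[2],im=im,p=tcp()[0],Rt=tcp()[1])
print(bot.read_state()["time"],bot.read_state()["wrist_force"],tcp())
ims=bot.read_camera("side");crop(ims,250,190,160,120,5,"pics/s7.png")
ims=bot.read_camera("scene");crop(ims,250,180,160,120,5,"pics/c7.png")
go([.578,.056,.242],down(-.018))
E
```

```text
time: 7.88
tool_pos: [0.5778, 0.0549, 0.2513]
tcp_rot: [-3.141, 0.03, -0.003]
wrist_force: [-1.5, -0.2, -0.7]
width: 0.264
7.925 [-0.1791  1.1068 -1.3248] (array([0.5782, 0.0549, 0.2516]), array([[ 0.9998, -0.0191,  0.0028],
       [-0.0191, -0.9998,  0.0002],
       [ 0.0028, -0.0002, -1.    ]]))
shift cm [-0.05 -0.11  0.94] turn [-0.0002 -0.0028 -0.0012] rows>= 1.0
```

View pics/w7.png

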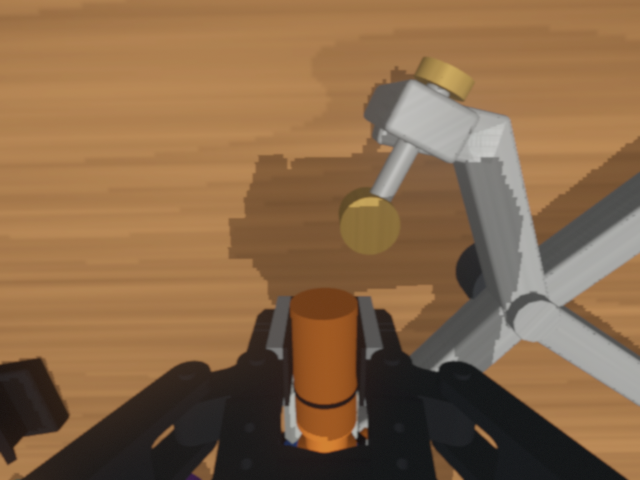

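View pics/s7.png

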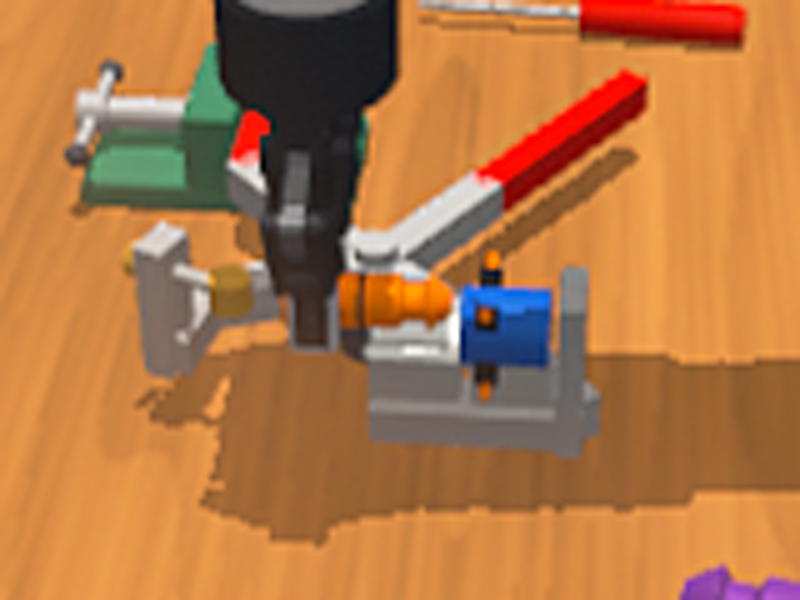

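View pics/c7.png

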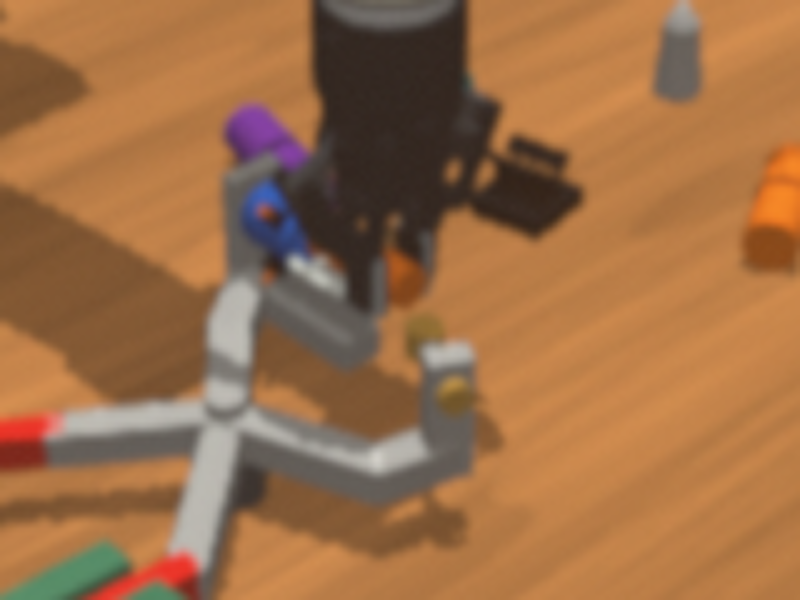

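```bash
python3 -m jog '[[[0.8,0,-0.1,0.4,0,0,0],[0.8,0,-0.1,0.7,0,0,0],[0.8,0,-0.1,0.7,0,0,0]]]'; python3 - <<'E'
from h import *
print(bot.read_state()["wrist_force"],tcp()[0])
E
```

```text
time: 8.4
tool_pos: [0.5781, 0.0562, 0.2427]
tcp_rot: [-3.141, 0.031, 0.0]
wrist_force: [-0.4, 2.7, 1.3]
width: 0.266
[-0.4208  2.6944  1.3408] [0.5781 0.0562 0.2427]
```

```bash
python3 -m jog '[[[0.8,0,-0.05,0.05,0,0,0],[0.8,0,-0.05,0.05,0,0,0],[0.62,0,-0.05,0.05,0,0,0],[0.5,0,-0.05,0.05,0,0,0],[0.35,0,-0.05,0.05,0,0,0],[0.35,0,-0.05,0.05,0,0,0],[0.35,0,-0.05,-3,0,0,0],[0.35,0,-0.05,-8,0,0,0],[0.35,0,-0.05,-12,0,0,0],[0.35,0,-0.05,-12,0,0,0]]]'; python3 - <<'E'
from h import *
c=cam("wrist");im=bot.read_camera("wrist"); cv2.imwrite("pics/w8.png",im[:,:,::-1]);np.savez("w8.npz",K=c[0],R=c[1],t=c[2],im=im,p=tcp()[0],Rt=tcp()[1])
print(bot.read_state()["time"],bot.read_state()["wrist_force"],tcp()[0])
ims=bot.read_camera("side");crop(ims,250,190,160,120,5,"pics/s8.png")
E
```

```text
time: 9.65
tool_pos: [0.5796, 0.0564, 0.3677]
tcp_rot: [-3.141, 0.03, -0.014]
wrist_force: [-0.7, 0.7, 0.3]
width: 0.647
9.7 [-0.1493 -1.1332  0.3603] [0.5787 0.0564 0.365 ]
```

View pics/w8.png

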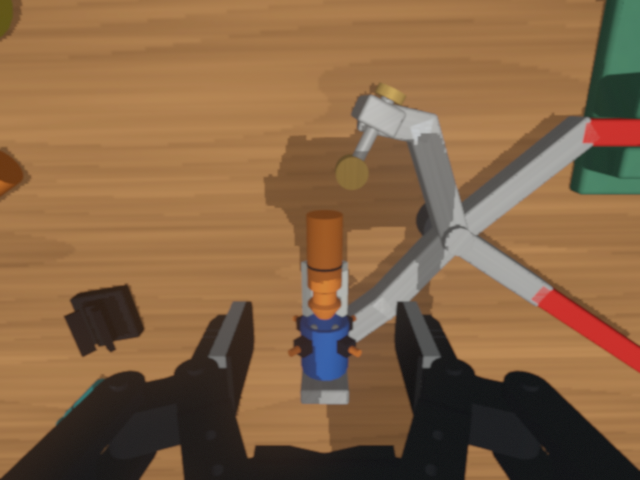

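View pics/s8.png

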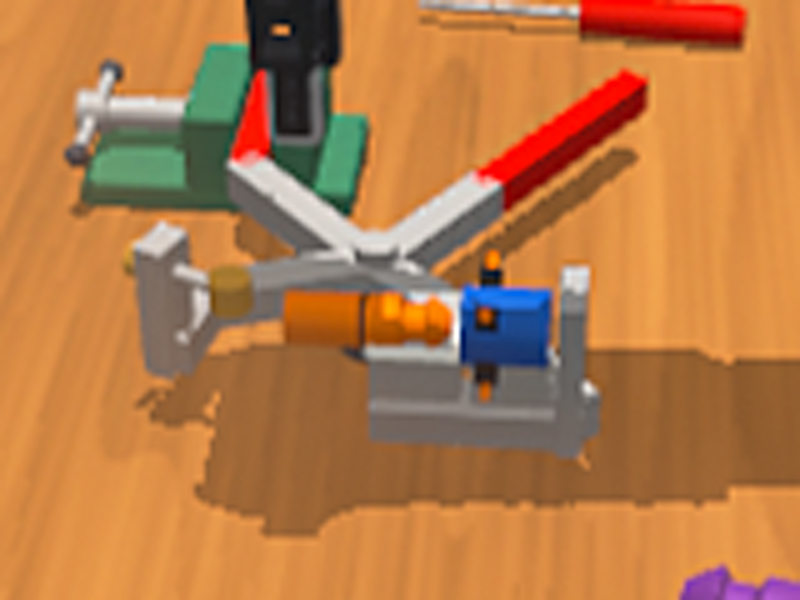

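```bash
cat > pr.py <<'E'
from h import *
H=np.array([.562,-.0417]);TH0=-.598
def pose(phi,gap,z,L=.19):
    th=TH0+phi;t=np.array([np.cos(th),np.sin(th)]);r=np.array([np.sin(th),-np.cos(th)])
    xy=H+L*r-(.020+gap)*t
    return [*xy,z],down(th)
def where():
    p,Rt=tcp();th=np.arctan2(Rt[1,0],Rt[0,0]);t=np.array([np.cos(th),np.sin(th)]);r=np.array([t[1],-t[0]]);d=p[:2]-H
    f=bot.read_state();F=f["wrist_force"]
    print("t",round(f["time"],2),"phi(tool)",round(th-TH0,4),"along t",(d@t*1e3).round(1),"rad",(d@r*1e3).round(1),"z",p[2].round(4),"F t,r,z",(-F[:2]@t).round(2),(-F[:2]@r).round(2),F[2].round(2),"tq",f["torque"].round(3))
E
python3 - <<'E'
from pr import *
P,Rt=pose(0,.025,.30);print(P);go(P,Rt)
P,Rt=pose(0,.025,.203);go(P,Rt)
E
```

```text
[np.float64(0.41784092576411047), np.float64(-0.17339343687310796), 0.3]
shift cm [-15.57  23.28   6.29] turn [-0.0003 -0.0009  0.5788] rows>= 5.0
shift cm [-15.58  23.28  15.99] turn [-0.0003 -0.0009  0.5788] rows>= 6.0
```

```bash
python3 -m jog '[[[0.5,-6,8,0,0,0,0.15],[1,-15.6,23.3,4,0,0,0.58],[1,-15.6,23.3,4,0,0,0.58],[1,-15.6,23.3,4,0,0,0.58],[1,-15.6,23.3,6,0,0,0.58],[1,-15.6,23.3,6,0,0,0.58],[1,-15.6,23.3,6,0,0,0.58],[1,-15.6,23.3,6,0,0,0.58],[1,-15.6,23.3,10,0,0,0.58],[1,-15.6,23.3,10,0,0,0.58],[1,-15.6,23.3,10,0,0,0.58]]]'; python3 - <<'E'
from pr import *
where()
c=cam("wrist");im=bot.read_camera("wrist"); cv2.imwrite("pics/w9.png",im[:,:,::-1]);np.savez("w9.npz",K=c[0],R=c[1],t=c[2],im=im,p=tcp()[0],Rt=tcp()[1])
P,_=pose(0,.009+.011-.02,.2);  # sleeve centre
th=TH0;r=np.array([np.sin(th),-np.cos(th)])
for L in (.14,.19): print(proj(c,[*(H+L*r),.052]))
P,Rt=pose(0,.025,.203);go(P,Rt)
E
```

```text
time: 11.12
tool_pos: [0.4183, -0.1732, 0.2636]
tcp_rot: [3.002, -0.925, 0.001]
wrist_force: [0.1, -1.5, -0.3]
width: -0.001
t 11.12 phi(tool) 0.0 along t -44.7 rad 189.6 z 0.2636 F t,r,z -0.93 -1.13 -0.26 tq [-0.008 -0.027 -0.056]
[215.5577 182.9064]
[324.6576 182.7867]
shift cm [-0.08  0.03  6.11] turn [-0.0003 -0.0021 -0.0002] rows>= 1.0
```

View pics/w9.png

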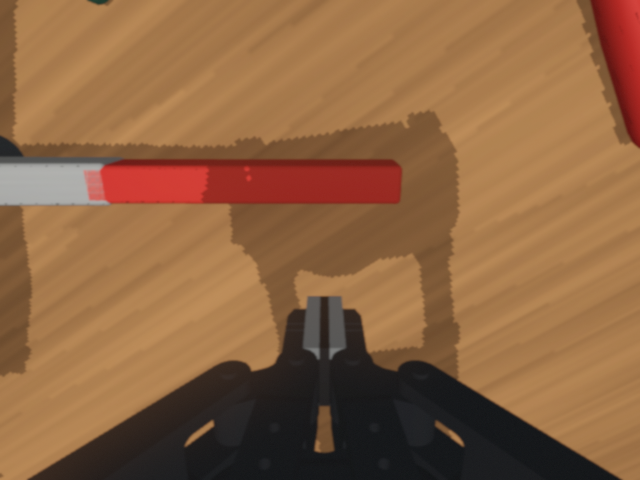

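```bash
python3 -m jog '[[[1,0,0,4,0,0,0],[1,0,0,6.1,0,0,0],[1,0,0,6.1,0,0,0],[1,1,0,6.1,0,0,0],[1,1.8,0,6.1,0,0,0],[1,2.1,0,6.1,0,0,0],[1,2.1,0,6.1,0,0,0]]]'; python3 - <<'E'
from pr import *
where()
for dphi in (.05,.1,.15,.2): P,Rt=pose(dphi,.0,.203);go(P,Rt)
E
```

```text
time: 12.05
tool_pos: [0.4354, -0.1857, 0.2021]
tcp_rot: [3.001, -0.927, 0.001]
wrist_force: [-0.5, -0.8, 0.1]
width: -0.003
t 12.05 phi(tool) -0.0014 along t -23.3 rad 190.4 z 0.2021 F t,r,z 0.01 -0.93 0.13 tq [-0.025 -0.016  0.005]
shift cm [ 1.31  0.04 -0.08] turn [-0.0001 -0.0008 -0.0514] rows>= 1.0
shift cm [ 2.26  0.07 -0.08] turn [-0.0001 -0.0008 -0.1014] rows>= 1.0
shift cm [ 3.22  0.05 -0.08] turn [-0.0001 -0.0008 -0.1514] rows>= 1.0
shift cm [ 4.17 -0.02 -0.08] turn [-0.0001 -0.0008 -0.2014] rows>= 2.0
```

```bash
python3 -m jog '[[[1,0.35,0,-0.05,0,0,0],[1,0.8,0.02,-0.05,0,0,-0.025],[1,1.3,0.04,-0.05,0,0,-0.05],[1,1.8,0.06,-0.05,0,0,-0.075],[1,2.26,0.07,-0.05,0,0,-0.1],[1,2.26,0.07,-0.05,0,0,-0.1]]]'; python3 - <<'E'
from pr import *
where()
for dphi in (.15,.175,.2,.25): P,Rt=pose(dphi,.0,.203);go(P,Rt)
E
```

```text
time: 12.8
tool_pos: [0.4534, -0.199, 0.2021]
tcp_rot: [-3.044, 0.776, 0.0]
wrist_force: [-1.4, 0.5, 0.7]
width: 0.003
t 12.8 phi(tool) 0.099 along t -20.0 rad 190.1 z 0.2021 F t,r,z 1.43 -0.21 0.73 tq [ 0.044  0.273 -0.096]
shift cm [ 0.98  0.07 -0.09] turn [-0.      0.0001 -0.051 ] rows>= 1.0
shift cm [ 1.45  0.09 -0.09] turn [-0.      0.0001 -0.076 ] rows>= 1.0
shift cm [ 1.93  0.1  -0.09] turn [-0.      0.0001 -0.101 ] rows>= 1.0
shift cm [ 2.89  0.08 -0.09] turn [-0.      0.0001 -0.151 ] rows>= 1.0
```

```bash
cat >> pr.py <<'E'
def fq():
    p,Rt=tcp();th=np.arctan2(Rt[1,0],Rt[0,0]);f=bot.read_state();M=f["torque"];r=np.array([np.sin(th),-np.cos(th)])
    t=np.array([np.cos(th),np.sin(th)])
    # F=-Fm t at (0,0,-.161): M = r x F
    m=np.cross([0,0,-.161],[-t[0],-t[1],0]); print("Fq",(M@m/(m@m)).round(2))
E
python3 -m jog '[[[1,0.25,0.02,0,0,0,-0.013],[1,0.49,0.04,0,0,0,-0.025],[1,0.73,0.06,0,0,0,-0.038],[1,0.98,0.07,0,0,0,-0.051],[1,1.22,0.08,0,0,0,-0.064],[1,1.45,0.09,0,0,0,-0.076],[1,1.7,0.1,0,0,0,-0.089],[1,1.93,0.1,0,0,0,-0.101]]]'; python3 - <<'E'
from pr import *
where();fq()
for dphi in (.225,.25,.275,.3): P,Rt=pose(dphi,.0,.203);go(P,Rt)
ims=bot.read_camera("side");crop(ims,250,190,160,120,5,"pics/s10.png")
E
```

```text
time: 13.8
tool_pos: [0.4697, -0.2089, 0.2021]
tcp_rot: [-3.08, 0.62, 0.0]
wrist_force: [-2.1, -0.3, -0.1]
width: 0.002
t 13.8 phi(tool) 0.2006 along t -20.4 rad 189.9 z 0.2021 F t,r,z 1.8 -1.1 -0.06 tq [-0.006  0.378 -0.023]
Fq 2.15
shift cm [ 0.5   0.05 -0.09] turn [ 0.      0.0002 -0.0244] rows>= 1.0
shift cm [ 0.98  0.08 -0.09] turn [ 0.      0.0002 -0.0494] rows>= 1.0
shift cm [ 1.45  0.1  -0.09] turn [ 0.      0.0002 -0.0744] rows>= 1.0
shift cm [ 1.93  0.11 -0.09] turn [ 0.      0.0002 -0.0994] rows>= 1.0
```

View pics/s10.png

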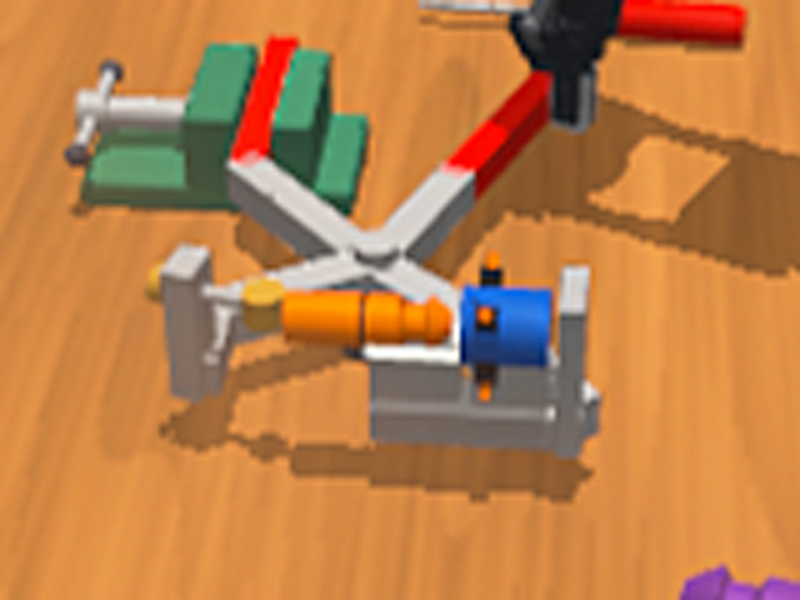

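```bash
python3 -m jog '[[[1,0.13,0.01,-0.02,0,0,-0.007],[1,0.25,0.03,-0.05,0,0,-0.013],[1,0.38,0.04,-0.05,0,0,-0.019],[1,0.5,0.05,-0.05,0,0,-0.025],[1,0.62,0.06,-0.05,0,0,-0.031],[1,0.74,0.07,-0.05,0,0,-0.037],[1,0.86,0.08,-0.05,0,0,-0.043],[1,0.98,0.08,-0.05,0,0,-0.05],[1,1.1,0.09,-0.05,0,0,-0.056],[1,1.22,0.1,-0.05,0,0,-0.062],[1,1.34,0.1,-0.05,0,0,-0.068],[1,1.45,0.1,-0.05,0,0,-0.074]]]'; python3 - <<'E'
from pr import *
where();fq()
for dphi in (.3,.325,.35): P,Rt=pose(dphi,.0,.203);go(P,Rt)
ims=bot.read_camera("side");crop(ims,250,190,160,120,5,"pics/s11.png")
E
```

```text
time: 15.35
tool_pos: [0.4827, -0.2155, 0.2027]
tcp_rot: [3.1, -0.506, 0.0]
wrist_force: [-2.5, 1.7, -1.0]
width: -0.001
t 15.35 phi(tool) 0.2742 along t -19.9 rad 190.0 z 0.2027 F t,r,z 2.88 0.85 -0.98 tq [0.291 0.379 0.003]
Fq 2.81
shift cm [ 0.48  0.05 -0.03] turn [ 0.0001 -0.     -0.0258] rows>= 1.0
shift cm [ 0.96  0.08 -0.03] turn [ 0.0001 -0.     -0.0508] rows>= 1.0
shift cm [ 1.43  0.1  -0.03] turn [ 0.0001 -0.     -0.0758] rows>= 1.0
```

View pics/s11.png

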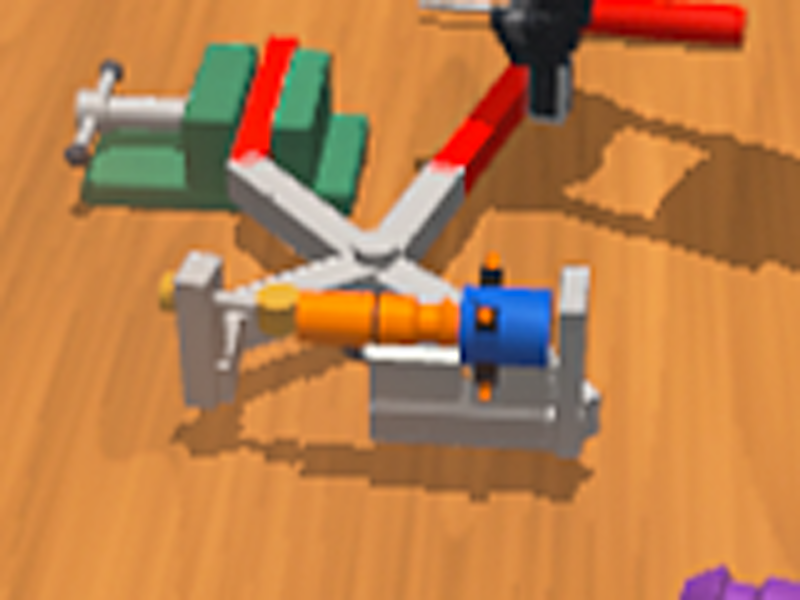

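```bash
python3 -m jog '[[[1,0.12,0.01,0,0,0,-0.006],[1,0.24,0.03,0,0,0,-0.013],[1,0.36,0.04,0,0,0,-0.019],[1,0.48,0.05,0,0,0,-0.026],[1,0.6,0.06,0,0,0,-0.032],[1,0.72,0.07,0,0,0,-0.038],[1,0.84,0.07,0,0,0,-0.044],[1,0.96,0.08,0,0,0,-0.051],[1,1.07,0.09,0,0,0,-0.057]]]'; python3 - <<'E'
from pr import *
where();fq()
for dphi in (.34,.36,.38): P,Rt=pose(dphi,.0,.203);go(P,Rt)
ims=bot.read_camera("side");crop(ims,250,190,160,120,5,"pics/s12.png")
E
```

```text
time: 16.52
tool_pos: [0.4926, -0.2197, 0.2027]
tcp_rot: [3.114, -0.418, 0.0]
wrist_force: [-2.3, 0.4, 0.4]
width: 0.001
t 16.52 phi(tool) 0.3312 along t -20.0 rad 190.0 z 0.2027 F t,r,z 2.31 -0.18 0.36 tq [ 0.302  0.346 -0.042]
Fq 2.57
shift cm [ 0.17  0.01 -0.03] turn [ 0.     -0.0001 -0.0088] rows>= 1.0
shift cm [ 0.55  0.05 -0.03] turn [ 0.     -0.0001 -0.0288] rows>= 1.0
shift cm [ 0.93  0.07 -0.03] turn [ 0.     -0.0001 -0.0488] rows>= 1.0
```

View pics/s12.png

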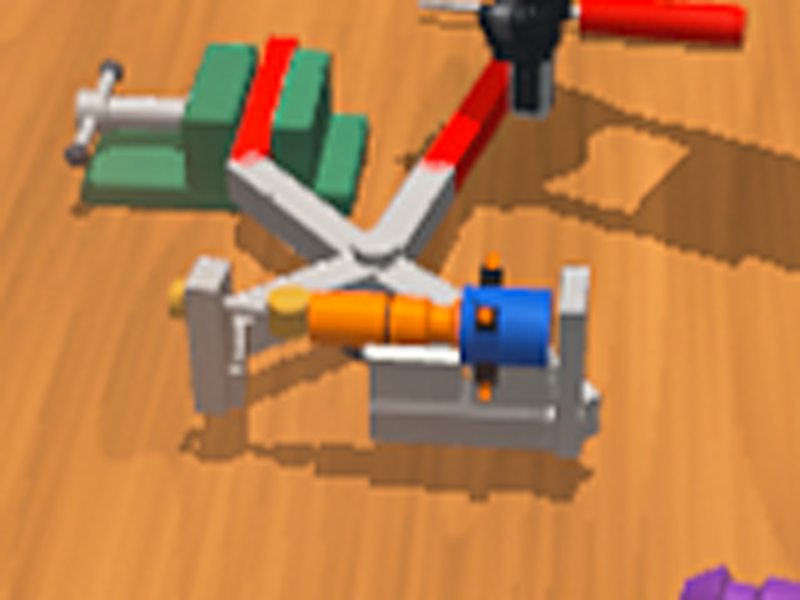

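```bash
python3 -m jog '[[[1,0.12,0.01,0,0,0,-0.006],[1,0.24,0.02,0,0,0,-0.012],[1,0.36,0.03,0,0,0,-0.019],[1,0.48,0.04,0,0,0,-0.025],[1,0.6,0.05,0,0,0,-0.031],[1,0.72,0.06,0,0,0,-0.037],[1,0.84,0.06,0,0,0,-0.044],[1,0.93,0.07,0,0,0,-0.049]]]'; python3 - <<'E'
from pr import *
where();fq()
for dphi in (.4,.41,.42,.43): P,Rt=pose(dphi,.0,.203);go(P,Rt)
E
```

```text
time: 17.58
tool_pos: [0.5014, -0.2229, 0.2027]
tcp_rot: [3.123, -0.341, 0.0]
wrist_force: [-2.6, 1.2, 0.2]
width: -0.003
t 17.57 phi(tool) 0.3802 along t -20.1 rad 190.0 z 0.2027 F t,r,z 2.8 0.64 0.22 tq [0.071 0.485 0.025]
Fq 3.04
shift cm [ 0.38  0.03 -0.03] turn [ 0.0002 -0.0001 -0.0198] rows>= 1.0
shift cm [ 0.57  0.05 -0.03] turn [ 0.0002 -0.0001 -0.0298] rows>= 1.0
shift cm [ 0.76  0.06 -0.03] turn [ 0.0002 -0.0001 -0.0398] rows>= 1.0
shift cm [ 0.95  0.07 -0.03] turn [ 0.0002 -0.0001 -0.0498] rows>= 1.0
```

```bash
python3 -m jog '[[[1,0.1,0.01,0,0,0,-0.005],[1,0.19,0.02,0,0,0,-0.01],[1,0.29,0.02,0,0,0,-0.015],[1,0.38,0.03,0,0,0,-0.02]]]'; python3 - <<'E'
from pr import *
where();fq()
for dphi in (.41,.42,.43): P,Rt=pose(dphi,.0,.203);go(P,Rt)
E
```

```text
time: 18.08
tool_pos: [0.505, -0.224, 0.2027]
tcp_rot: [3.126, -0.31, 0.0]
wrist_force: [-2.4, -1.1, -0.1]
width: 0.003
t 18.07 phi(tool) 0.4001 along t -20.1 rad 190.0 z 0.2027 F t,r,z 2.14 -1.51 -0.09 tq [-0.009  0.549 -0.054]
Fq 3.33
shift cm [ 0.19  0.02 -0.03] turn [ 0.0002 -0.0001 -0.0099] rows>= 1.0
shift cm [ 0.38  0.04 -0.03] turn [ 0.0002 -0.0001 -0.0199] rows>= 1.0
shift cm [ 0.57  0.05 -0.03] turn [ 0.0002 -0.0001 -0.0299] rows>= 1.0
```

```bash
python3 -m jog '[[[1,0.1,0.01,0,0,0,-0.005],[1,0.19,0.02,0,0,0,-0.01],[1,0.29,0.03,0,0,0,-0.015],[1,0.38,0.04,0,0,0,-0.02]]]'; python3 - <<'E'
from pr import *
where();fq()
for dphi in (.43,.44,.45): P,Rt=pose(dphi,.0,.203);go(P,Rt)
E
```

```text
time: 18.58
tool_pos: [0.5083, -0.2251, 0.2027]
tcp_rot: [-3.129, 0.279, 0.001]
wrist_force: [-5.2, -1.3, 2.5]
width: -0.002
t 18.57 phi(tool) 0.4202 along t -20.4 rad 190.0 z 0.2027 F t,r,z 4.89 -2.18 2.49 tq [-0.106  0.854 -0.043]
Fq 5.1
shift cm [ 0.22  0.02 -0.03] turn [ 0.      0.0009 -0.0098] rows>= 1.0
shift cm [ 0.41  0.03 -0.03] turn [ 0.      0.0009 -0.0198] rows>= 1.0
shift cm [ 0.6   0.05 -0.03] turn [ 0.      0.0009 -0.0298] rows>= 1.0
```

```bash
python3 -m jog '[[[1,0.1,0.01,0,0,0,-0.005],[1,0.19,0.02,0,0,0,-0.01]]]'; python3 -c "
from pr import *
where();fq()"
```

```text
time: 18.82
tool_pos: [0.5096, -0.2255, 0.2027]
tcp_rot: [-3.13, 0.263, 0.005]
wrist_force: [-8.6, -0.3, 5.2]
width: 0.0
t 18.82 phi(tool) 0.4304 along t -21.0 rad 190.0 z 0.2027 F t,r,z 8.41 -1.68 5.2 tq [-0.043  1.352 -0.035]
Fq 8.24
```

```bash
python3 -m jog '[[[1,0.1,0.01,0,0,0,-0.005],[1,0.19,0.02,0,0,0,-0.01]]]'; python3 -c "
from pr import *
where();fq()"
```

```text
time: 19.08
tool_pos: [0.5108, -0.2259, 0.2026]
tcp_rot: [-3.131, 0.247, 0.008]
wrist_force: [-11.9, -0.2, 7.4]
width: 0.001
t 19.07 phi(tool) 0.4404 along t -21.6 rad 190.0 z 0.2026 F t,r,z 11.7 -2.03 7.39 tq [-0.053  1.704 -0.094]
Fq 10.4
```

```bash
python3 -m jog '[[[1,0.1,0.01,0,0,0,-0.005],[1,0.19,0.02,0,0,0,-0.01]]]'; python3 -c "
from pr import *
where();fq()"
```

```text
time: 19.32
tool_pos: [0.5122, -0.2264, 0.2026]
tcp_rot: [-3.132, 0.231, 0.01]
wrist_force: [-12.5, 0.6, 9.5]
width: 0.002
t 19.32 phi(tool) 0.4505 along t -22.1 rad 190.0 z 0.2026 F t,r,z 12.49 -1.23 9.49 tq [-0.114  1.989 -0.096]
Fq 12.12
```

```bash
python3 -m jog '[[[1,0.1,0.01,0,0,0,-0.005]]]'; python3 -c "
from pr import *
where();fq()"
```

```text
time: 19.45
tool_pos: [0.513, -0.2266, 0.2026]
tcp_rot: [-3.132, 0.223, 0.011]
wrist_force: [-14.2, -0.1, 9.5]
width: 0.001
t 19.45 phi(tool) 0.4556 along t -22.2 rad 190.0 z 0.2026 F t,r,z 13.99 -2.16 9.51 tq [-0.006  2.062 -0.045]
Fq 12.67
```

```bash
python3 -m jog '[[[1,0.1,0.01,-0.04,0,0,-0.005]]]'; python3 -c "
from pr import *
where();fq()"
```

```text
time: 19.58
tool_pos: [0.5137, -0.2268, 0.2027]
tcp_rot: [-3.133, 0.216, 0.012]
wrist_force: [-15.0, -0.6, 7.0]
width: 0.0
t 19.57 phi(tool) 0.4606 along t -22.5 rad 189.9 z 0.2027 F t,r,z 14.82 -2.69 7.02 tq [-0.166  2.171 -0.06 ]
Fq 13.22
```

```bash
python3 -m jog '[[[1,0.1,0.01,-0.03,0,0,-0.005]]]'; python3 -c "
from pr import *
where();fq()"
```

```text
time: 19.7
tool_pos: [0.5143, -0.2269, 0.2027]
tcp_rot: [-3.133, 0.208, 0.014]
wrist_force: [-15.0, -1.0, 7.4]
width: -0.001
t 19.7 phi(tool) 0.4657 along t -22.8 rad 189.9 z 0.2027 F t,r,z 14.71 -2.95 7.39 tq [-0.142  2.239 -0.109]
Fq 13.67
```

```bash
python3 -m jog '[[[1,0.1,0.01,-0.03,0,0,-0.005]]]'; python3 -c "
from pr import *
where();fq()"
```

```text
time: 19.82
tool_pos: [0.515, -0.2271, 0.2027]
tcp_rot: [-3.133, 0.2, 0.015]
wrist_force: [-15.1, -1.6, 6.8]
width: -0.002
t 19.82 phi(tool) 0.4707 along t -23.1 rad 189.9 z 0.2027 F t,r,z 14.75 -3.5 6.81 tq [-0.175  2.334 -0.102]
Fq 14.24
```

```bash
python3 -m jog '[[[1,0.1,0.01,-0.03,0,0,-0.005]]]'; python3 -c "
from pr import *
where();fq()"
```

```text
time: 19.95
tool_pos: [0.5157, -0.2274, 0.2027]
tcp_rot: [-3.134, 0.192, 0.016]
wrist_force: [-15.3, -0.9, 6.0]
width: -0.003
t 19.95 phi(tool) 0.4757 along t -23.3 rad 189.9 z 0.2027 F t,r,z 15.07 -2.79 5.99 tq [-0.26   2.326 -0.066]
Fq 14.14
```

```bash
python3 -m jog '[[[1,0.1,0.01,-0.03,0,0,-0.005]]]'; python3 -c "
from pr import *
where();fq()"
```

```text
time: 20.08
tool_pos: [0.5166, -0.2276, 0.2028]
tcp_rot: [-3.134, 0.184, 0.016]
wrist_force: [-12.0, -1.8, 2.6]
width: 0.001
t 20.07 phi(tool) 0.4807 along t -23.3 rad 189.9 z 0.2028 F t,r,z 11.74 -3.21 2.56 tq [-0.269  1.671 -0.08 ]
Fq 10.11
```

```bash
python3 -m jog '[[[1,0.1,0.01,-0.02,0,0,-0.005]]]'; python3 -c "
from pr import *
where();fq()"
```

```text
time: 20.2
tool_pos: [0.5193, -0.2279, 0.2031]
tcp_rot: [-3.135, 0.177, 0.007]
wrist_force: [-4.3, -0.8, -2.8]
width: -0.0
t 20.2 phi(tool) 0.4849 along t -21.4 rad 189.8 z 0.2031 F t,r,z 4.21 -1.27 -2.76 tq [-0.069  0.589 -0.014]
Fq 3.59
```

```bash
python3 -m jog '[[[1,0,0,0,0,0,0]]]'; python3 - <<'E'
from pr import *
where();fq()
ims=bot.read_camera("side");cv2.imwrite("pics/s13f.png",ims[:,:,::-1]);crop(ims,250,190,160,120,5,"pics/s13.png");where();fq()
E
```

```text
time: 20.32
tool_pos: [0.5205, -0.2279, 0.2037]
tcp_rot: [-3.136, 0.178, 0.002]
wrist_force: [-3.8, 1.0, -2.8]
width: -0.002
t 20.32 phi(tool) 0.4845 along t -20.2 rad 189.7 z 0.2037 F t,r,z 3.88 0.58 -2.75 tq [ 0.069  0.524 -0.033]
Fq 3.28
t 20.38 phi(tool) 0.4846 along t -20.0 rad 189.7 z 0.2039 F t,r,z 2.43 0.13 -2.62 tq [ 0.095  0.516 -0.025]
Fq 3.25
```

View pics/s13.png

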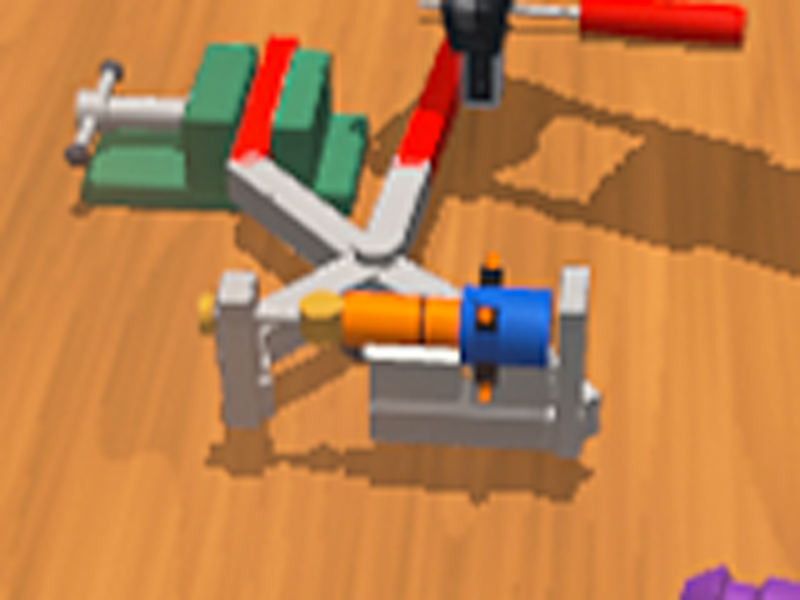

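```bash
python3 -m jog '[[[1,0.1,0.01,0.02,0,0,-0.005],[1,0.2,0.02,0.04,0,0,-0.01],[1,0.2,0.02,0.04,0,0,-0.01]]]'; python3 -c "
from pr import *
where();fq()"
```

```text
time: 20.75
tool_pos: [0.5231, -0.2285, 0.2041]
tcp_rot: [-3.137, 0.162, -0.0]
wrist_force: [-2.2, 2.0, -2.8]
width: -0.002
t 20.75 phi(tool) 0.495 along t -19.5 rad 189.8 z 0.2041 F t,r,z 2.42 1.72 -2.78 tq [ 0.211  0.452 -0.033]
Fq 2.92
```

```bash
python3 -m jog '[[[1,0.1,0.01,0,0,0,-0.005],[1,0.1,0.01,0,0,0,-0.005]]]'; python3 -c "
from pr import *
where();fq()"
```

```text
time: 21.0
tool_pos: [0.524, -0.2288, 0.2042]
tcp_rot: [-3.138, 0.154, -0.0]
wrist_force: [-2.7, 2.5, -1.6]
width: 0.004
t 21.0 phi(tool) 0.4999 along t -19.5 rad 189.9 z 0.2042 F t,r,z 2.97 2.2 -1.6 tq [0.344 0.47  0.028]
Fq 3.11
```

```bash
python3 -m jog '[[[1,0.1,0.01,0,0,0,-0.005],[1,0.1,0.01,0,0,0,-0.005]]]'; python3 -c "
from pr import *
where();fq()"
```

```text
time: 21.25
tool_pos: [0.525, -0.229, 0.2042]
tcp_rot: [-3.138, 0.146, -0.0]
wrist_force: [-2.5, 2.5, -1.7]
width: -0.004
t 21.25 phi(tool) 0.5049 along t -19.4 rad 189.9 z 0.2042 F t,r,z 2.72 2.23 -1.73 tq [ 0.427  0.441 -0.028]
Fq 2.97
```

```bash
python3 -m jog '[[[1,0.1,0.01,0,0,0,-0.005],[1,0.1,0.01,0,0,0,-0.005]]]'; python3 - <<'E'
from pr import *
where();fq()
ims=bot.read_camera("side");cv2.imwrite("pics/s14f.png",ims[:,:,::-1])
a=cv2.imread("pics/s13f.png")
for im in (a,ims[:,:,::-1]): print(im[253:256,310:350].mean(0)[:,[2,0]].astype(int).tolist())
E
```

```text
time: 21.5
tool_pos: [0.526, -0.2293, 0.2042]
tcp_rot: [-3.139, 0.138, -0.0]
wrist_force: [-1.8, 2.8, -0.3]
width: -0.004
t 21.5 phi(tool) 0.5098 along t -19.4 rad 190.0 z 0.2042 F t,r,z 2.02 2.62 -0.28 tq [0.412 0.493 0.02 ]
Fq 3.27
[[118, 48], [135, 39], [147, 44], [147, 44], [147, 44], [143, 43], [126, 41], [118, 38], [180, 20], [237, 0], [231, 0], [232, 0], [233, 0], [234, 0], [236, 0], [237, 0], [238, 0], [239, 0], [240, 0], [241, 0], [242, 0], [243, 0], [248, 0], [227, 0], [147, 37], [252, 0], [246, 0], [245, 0], [246, 0], [248, 0], [253, 0], [249, 78], [45, 174], [24, 204], [31, 180], [70, 46], [129, 12], [144, 12], [68, 12], [29, 122]]
[[152, 137], [132, 91], [131, 30], [146, 43], [149, 45], [151, 44], [152, 44], [140, 42], [119, 42], [143, 34], [222, 0], [234, 0], [232, 0], [234, 0], [235, 0], [236, 0], [238, 0], [238, 0], [239, 0], [240, 0], [241, 0], [242, 0], [244, 0], [248, 0], [245, 0], [179, 21], [179, 18], [252, 0], [246, 0], [247, 0], [252, 0], [250, 80], [59, 176], [22, 204], [29, 179], [69, 46], [129, 12], [144, 12], [69, 13], [30, 122]]
```

```bash
python3 -m jog '[[[1,0.08,0.01,0,0,0,-0.004],[1,0.08,0.01,0,0,0,-0.004]]]'; python3 -c "
from pr import *
where();fq()"
```

```text
time: 21.8
tool_pos: [0.5268, -0.2295, 0.2042]
tcp_rot: [3.139, -0.132, 0.0]
wrist_force: [-2.9, 3.0, 0.0]
width: 0.001
t 21.8 phi(tool) 0.5139 along t -19.3 rad 190.0 z 0.2042 F t,r,z 3.16 2.7 0.03 tq [0.445 0.425 0.083]
Fq 2.87
```

```bash
python3 -m jog '[[[1,0.08,0.01,0,0,0,-0.004],[1,0.08,0.01,0,0,0,-0.004]]]'; python3 -c "
from pr import *
where();fq()"
```

```text
time: 22.05
tool_pos: [0.5275, -0.2296, 0.2042]
tcp_rot: [3.139, -0.126, 0.0]
wrist_force: [-2.3, 1.7, 0.5]
width: 0.002
t 22.05 phi(tool) 0.5179 along t -19.3 rad 190.1 z 0.2042 F t,r,z 2.42 1.47 0.48 tq [ 0.501  0.469 -0.004]
Fq 3.15
```

```bash
python3 -m jog '[[[1,0.08,0.0,0,0,0,-0.004],[1,0.08,0.0,0,0,0,-0.004]]]'; python3 -c "
from pr import *
where();fq()"
```

```text
time: 22.3
tool_pos: [0.5283, -0.2297, 0.2042]
tcp_rot: [3.139, -0.12, 0.0]
wrist_force: [-2.8, 2.8, 0.7]
width: 0.002
t 22.3 phi(tool) 0.5219 along t -19.3 rad 190.0 z 0.2042 F t,r,z 2.99 2.55 0.65 tq [0.362 0.482 0.018]
Fq 3.16
```

```bash
python3 -m jog '[[[1,0.08,0.0,0,0,0,-0.004],[1,0.08,0.0,0,0,0,-0.004]]]'; python3 - <<'E'
from pr import *
where();fq()
ims=bot.read_camera("side");cv2.imwrite("pics/s15f.png",ims[:,:,::-1])
for f in ("s13f","s14f","s15f"):
    im=cv2.imread(f"pics/{f}.png"); print(f,im[253:256,314:345].mean(0)[:,[2]].astype(int).ravel().tolist())
E
```

```text
time: 22.55
tool_pos: [0.5291, -0.2299, 0.2042]
tcp_rot: [3.139, -0.113, 0.0]
wrist_force: [-3.3, 1.6, 2.6]
width: 0.0
t 22.55 phi(tool) 0.5259 along t -19.2 rad 190.0 z 0.2042 F t,r,z 3.45 1.36 2.57 tq [0.296 0.596 0.022]
Fq 3.82
s13f [147, 143, 126, 118, 180, 237, 231, 232, 233, 234, 236, 237, 238, 239, 240, 241, 242, 243, 248, 227, 147, 252, 246, 245, 246, 248, 253, 249, 45, 24, 31]
s14f [149, 151, 152, 140, 119, 143, 222, 234, 232, 234, 235, 236, 238, 238, 239, 240, 241, 242, 244, 248, 245, 179, 179, 252, 246, 247, 252, 250, 59, 22, 29]
s15f [148, 151, 151, 152, 137, 125, 180, 238, 233, 234, 235, 236, 237, 238, 239, 240, 241, 243, 243, 245, 249, 229, 149, 253, 246, 247, 252, 250, 59, 22, 29]
```

```bash
python3 -m jog '[[[1,0.08,0.0,0,0,0,-0.004],[1,0.08,0.0,0,0,0,-0.004]]]'; python3 -c "
from pr import *
where();fq()"
```

```text
time: 22.85
tool_pos: [0.5298, -0.2299, 0.2042]
tcp_rot: [3.139, -0.107, -0.0]
wrist_force: [-4.5, 0.9, 1.6]
width: 0.002
t 22.85 phi(tool) 0.53 along t -19.4 rad 190.0 z 0.2042 F t,r,z 4.59 0.56 1.64 tq [ 0.111  0.693 -0.015]
Fq 4.34
```

```bash
python3 -m jog '[[[1,0.06,0.0,0,0,0,-0.003],[1,0.06,0.0,0,0,0,-0.003]]]'; python3 -c "
from pr import *
where();fq()"
```

```text
time: 23.1
tool_pos: [0.5302, -0.23, 0.2041]
tcp_rot: [3.14, -0.102, -0.001]
wrist_force: [-5.5, 0.1, 2.6]
width: 0.001
t 23.1 phi(tool) 0.533 along t -19.5 rad 190.0 z 0.2041 F t,r,z 5.51 -0.28 2.56 tq [ 0.068  0.803 -0.033]
Fq 5.0
```

```bash
python3 -m jog '[[[1,0.06,0.0,0,0,0,-0.003],[1,0.06,0.0,0,0,0,-0.003]]]'; python3 -c "
from pr import *
where();fq()"
```

```text
time: 23.35
tool_pos: [0.5307, -0.2301, 0.2042]
tcp_rot: [3.14, -0.097, -0.001]
wrist_force: [-5.8, 0.0, 3.6]
width: -0.001
t 23.35 phi(tool) 0.536 along t -19.5 rad 190.0 z 0.2042 F t,r,z 5.83 -0.33 3.56 tq [ 0.007  0.853 -0.03 ]
Fq 5.29
```

```bash
python3 -m jog '[[[1,0.05,0.0,0,0,0,-0.0025],[1,0.05,0.0,0,0,0,-0.0025]]]'; python3 - <<'E'
from pr import *
where();fq()
ims=bot.read_camera("side");cv2.imwrite("pics/s16f.png",ims[:,:,::-1]);crop(ims,250,190,160,120,5,"pics/s16.png")
for f in ("s15f","s16f"):
    im=cv2.imread(f"pics/{f}.png"); print(f,im[253:256,314:345].mean(0)[:,[2]].astype(int).ravel().tolist())
where();fq()
E
```

```text
time: 23.6
tool_pos: [0.5311, -0.2302, 0.2042]
tcp_rot: [3.14, -0.093, -0.002]
wrist_force: [-6.2, -0.6, 3.5]
width: 0.002
t 23.6 phi(tool) 0.5386 along t -19.7 rad 190.0 z 0.2042 F t,r,z 6.12 -0.98 3.51 tq [ 0.019  0.955 -0.017]
Fq 5.93
s15f [148, 151, 151, 152, 137, 125, 180, 238, 233, 234, 235, 236, 237, 238, 239, 240, 241, 243, 243, 245, 249, 229, 149, 253, 246, 247, 252, 250, 59, 22, 29]
s16f [148, 154, 149, 151, 147, 116, 158, 237, 234, 233, 234, 236, 237, 238, 239, 240, 241, 242, 243, 245, 249, 237, 139, 230, 250, 247, 252, 250, 59, 22, 29]
t 23.65 phi(tool) 0.5385 along t -19.7 rad 190.0 z 0.2042 F t,r,z 6.14 -1.28 3.71 tq [-0.01   0.976 -0.018]
Fq 6.05
```

View pics/s16.png

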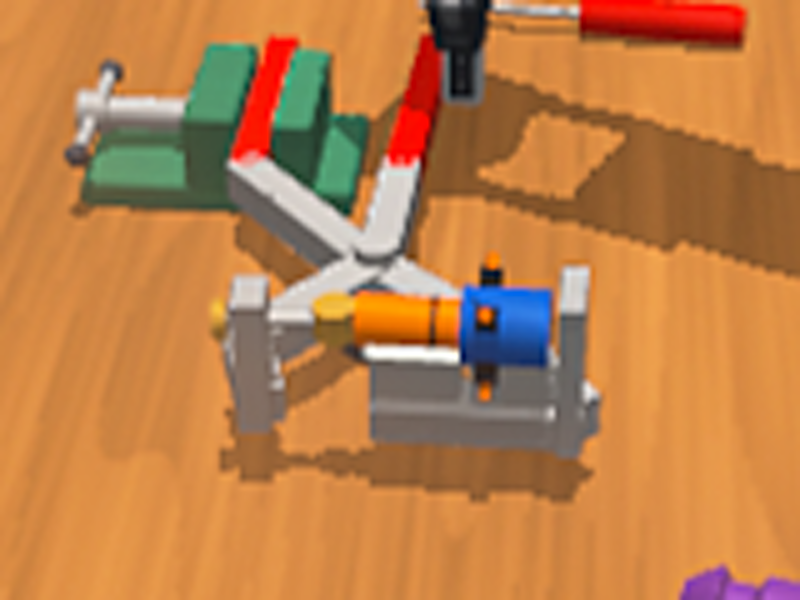

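```bash
python3 - <<'E'
from pr import *
for phi,g in ((.52,.001),(.45,.001),(.38,.001),(.31,.001),(.24,.001),(.17,.001),(.1,.001),(.03,.001),(.0,.01),(0,.03)): P,Rt=pose(phi,g,.204);go(P,Rt)
E
```

```text
shift cm [-0.48 -0.04  0.02] turn [0.0004 0.0013 0.0185] rows>= 1.0
shift cm [-1.8  -0.26  0.02] turn [0.0004 0.0013 0.0885] rows>= 1.0
shift cm [-3.11 -0.57  0.02] turn [0.0005 0.0013 0.1585] rows>= 1.0
shift cm [-4.38 -0.97  0.02] turn [0.0005 0.0012 0.2285] rows>= 2.0
shift cm [-5.63 -1.45  0.02] turn [0.0006 0.0012 0.2985] rows>= 2.0
shift cm [-6.84 -2.03  0.02] turn [0.0006 0.0012 0.3685] rows>= 2.0
shift cm [-8.   -2.69  0.03] turn [0.0006 0.0012 0.4385] rows>= 3.0
shift cm [-9.12 -3.42  0.03] turn [0.0007 0.0012 0.5085] rows>= 3.0
shift cm [-10.35  -4.22   0.03] turn [0.0007 0.0012 0.5385] rows>= 3.0
shift cm [-12.07  -5.25   0.03] turn [0.0007 0.0012 0.5385] rows>= 3.0
```

```bash
python3 -m jog '[[[1,-0.5,-0.04,0,0,0,0.018],[1,-1.8,-0.26,0,0,0,0.088],[1,-3.1,-0.57,0,0,0,0.158],[1,-4.4,-0.97,0,0,0,0.228],[1,-5.6,-1.45,0,0,0,0.298],[1,-6.85,-2.03,0,0,0,0.368],[1,-8,-2.7,0,0,0,0.438],[1,-9.2,-3.45,0,0,0,0.508],[1,-10.4,-4.2,0,0,0,0.54],[1,-12,-5.2,0,0,0,0.54],[1,-12,-5.2,0,0,0,0.54]]]'; python3 - <<'E'
from pr import *
where();fq()
ims=bot.read_camera("side");cv2.imwrite("pics/s17f.png",ims[:,:,::-1]);crop(ims,250,190,160,120,5,"pics/s17.png")
print(ims[253:256,300:345].mean(0)[:,0].astype(int).tolist())
im=bot.read_camera("wrist");cv2.imwrite("pics/w17.png",im[:,:,::-1])
E
```

```text
time: 25.02
tool_pos: [0.4137, -0.17, 0.2039]
tcp_rot: [-3.002, 0.926, 0.001]
wrist_force: [-0.1, 0.4, -0.3]
width: -0.003
t 25.02 phi(tool) -0.0006 along t -50.2 rad 189.6 z 0.2039 F t,r,z 0.34 0.26 -0.35 tq [-0.034  0.006 -0.01 ]
Fq -0.09
[148, 165, 176, 179, 187, 189, 187, 199, 210, 211, 217, 219, 219, 222, 217, 214, 186, 143, 47, 63, 164, 242, 233, 233, 235, 236, 237, 238, 239, 240, 241, 242, 243, 244, 249, 229, 148, 252, 246, 246, 252, 250, 58, 22, 30]
```

View pics/s17.png

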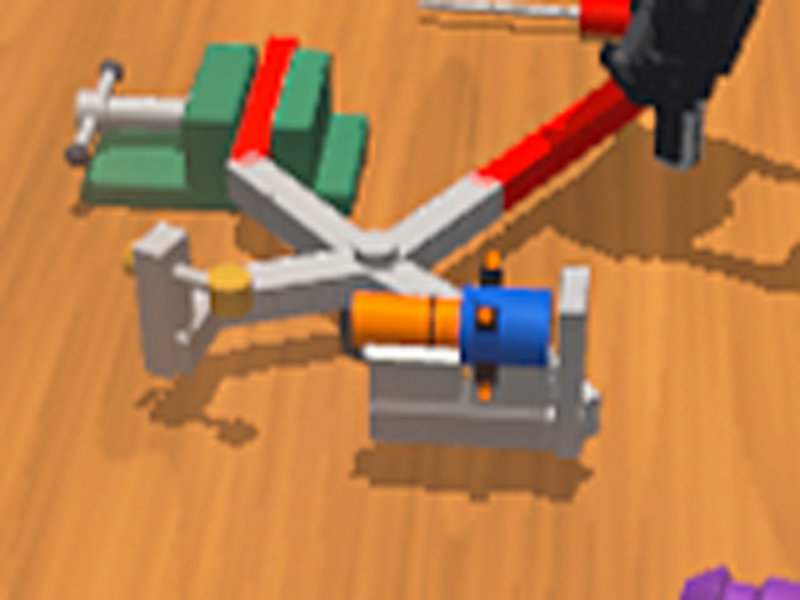

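View pics/w17.png

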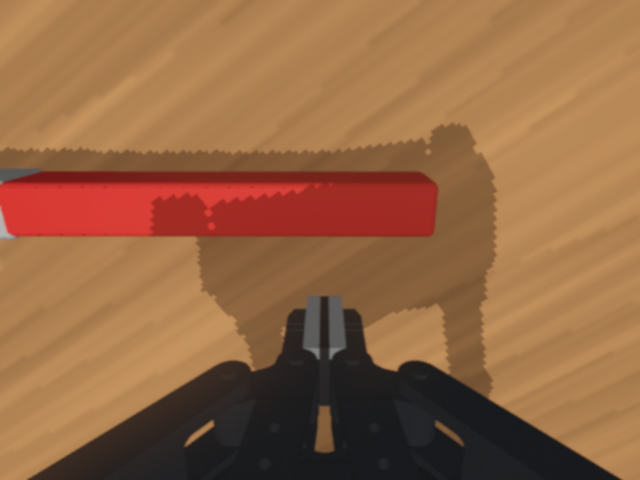

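```bash
python3 - <<'E'
from pr import *
go([.47,.055,.32],down(-.018))
E
```

```text
shift cm [ -8.18 -21.75 -11.57] turn [ 0.0003 -0.0017 -0.5811] rows>= 5.0
```

```bash
python3 -m jog '[[[1,-2,0,-6,0,0,0],[1,-2,0,-11.6,0,0,0],[1,-4,-6,-11.6,0,0,-0.15],[1,-8.2,-21.7,-11.6,0,0,-0.58],[1,-8.2,-21.7,-11.6,0,0,-0.58],[1,-8.2,-21.7,-11.6,0,0,-0.58],[1,-8.2,-21.7,-11.6,0,0,-0.58],[1,-8.2,-21.7,-11.6,0,0,-0.58],[1,-8.2,-21.7,-11.6,0,0,-0.58],[1,-8.2,-21.7,-11.6,0,0,-0.58]]]'; python3 - <<'E'
from pr import *
c=cam("wrist");im=bot.read_camera("wrist");np.savez("w18.npz",K=c[0],R=c[1],t=c[2],im=im);cv2.imwrite("pics/w18.png",im[:,:,::-1])
print(bot.read_state()["time"],tcp()[0]);u=proj(c,[.513,.058,.085]);print(u)
x,y=int(u[0])-80,int(u[1])-110;print(x,y);crop(im,x,y,160,140,5,"pics/c18.png")
ims=bot.read_camera("scene");cv2.imwrite("pics/sc18.png",ims[:,:,::-1])
E
```

```text
time: 26.38
tool_pos: [0.4695, 0.0536, 0.3201]
tcp_rot: [3.141, -0.034, 0.0]
wrist_force: [-0.4, -0.4, -1.5]
width: -0.002
26.425 [0.4694 0.0537 0.3201]
[314.7375 175.7391]
234 65
```

View pics/c18.png

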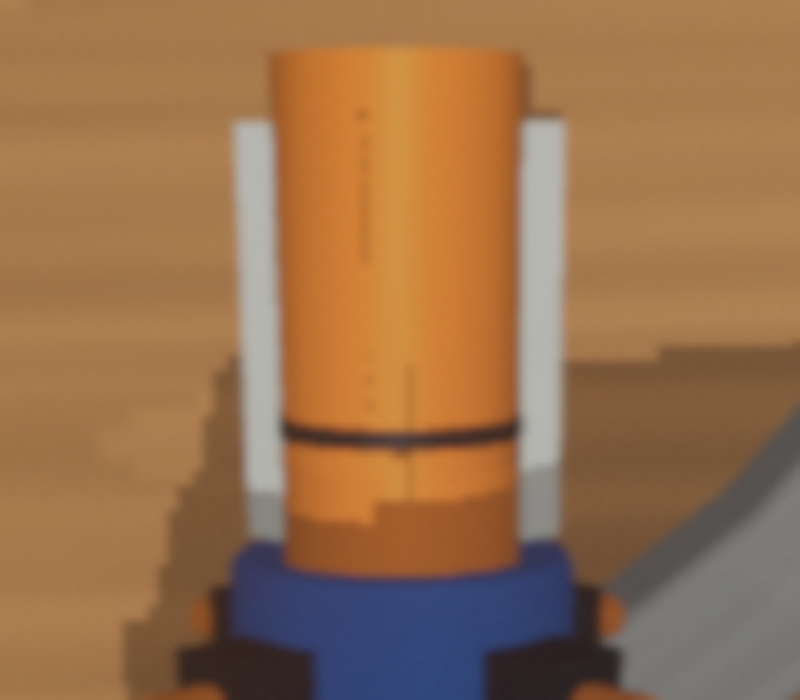

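View pics/sc18.png

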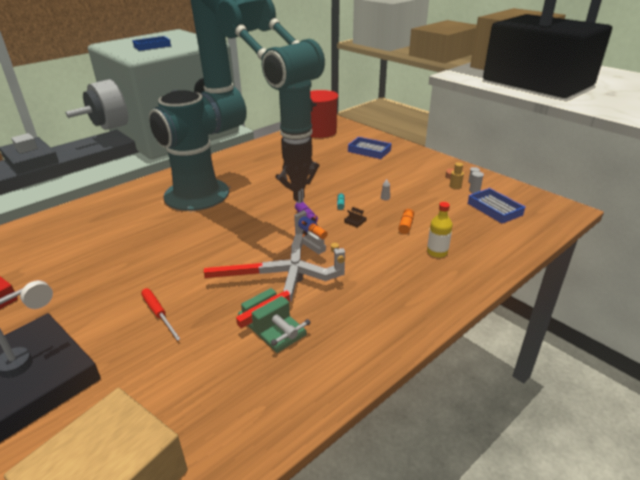

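```bash
python3 - <<'E'
from pr import *
d=np.load("w18.npz");A=(d["K"],d["R"],d["t"]);q=lambda x,y:(234+x/5,65+y/5)
r=(onz(A,q(274,54),.085)+onz(A,q(521,54),.085))/2;rt=onz(A,q(397,46),.097)
m=(onz(A,q(235,553),.085)+onz(A,q(572,553),.085))/2;e=(onz(A,q(235,121),.081)+onz(A,q(565,121),.081))/2
print(r,rt,m,e);print("rear-mouth",(r-m)[0]*1e3,"via cradle end",((r-e)[0]+.041)*1e3,"(top)",((rt-e)[0]+.041)*1e3)
E
```

```text
[0.5609 0.0571 0.085 ] [0.561  0.0569 0.097 ] [0.5131 0.058  0.085 ] [0.5549 0.0572 0.081 ]
rear-mouth 47.81013222223196 via cradle end 46.9509609698033 (top) 47.11483763980525
```

```bash
python3 -c "
from workcell import bot
print(bot.finish_job())"
```

```text
the job is handed in; nothing more can be done
None
```

The job is done and handed in, at about 26 s of the 72 s allowed; the hand-in gives no verdict. I took the smaller orange plug from its rack, laid it in the cradle with its nose a few mm short of the mouth, and let go. I then pressed the free handle with the closed fingertips until the plug clicked and sat on its seal, and let the pliers spring open.

- **Force:** it peaked at about 15 N along the press, about 17 N in all at the readings between moves, against the 26 N limit. It fell to about 3 N at the click, near 0.48 rad. I stopped at about 6 N, a fresh rise of 3 N on the seal.
- **Plug depth:** the last close wrist picture puts the nose 26.2 to 27 mm inside the mouth and within about 1 mm of the axis. The 24.5 mm minimum is met and it stayed short of the 29.5 mm crush limit.
- **Handle and gripper:** the handle is back parallel to its open position, and the gripper is clear of the plug and pliers.
- **Bystanders:** the oil bottle, screwdriver and dead centre look unmoved in the last scene picture, though I did not measure them.

**Checks that disagreed:**
- The red sleeve's visible middle is about 156 mm from the hinge, not 190 mm. I pressed at 190 mm as written.
- With the handle pressed, the coarser side view read the depth about 0.5 to 1 mm deeper than the later wrist picture.

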